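Close-pack the seventh dropper bottle into the round tin

TASK

One dropper bottle has fallen over on the bench: stand it up on the bench beside the tin and let go of it, so that you can take it again by its cap. Make room in the round tin by moving the bottle that stands apart up against the row, and lower the righted bottle gently into the gap, so that all seven bottles stand upright on the tin's floor, six round one. Do not knock over any bottle in the tin, and leave the brush and the marker where they are.

Things in the scene. Friction and masses are not known exactly. Their poses are not given: they have to be found in the camera images.
- round_tin: Open round steel tin fixed to the bench, dull grey metal: inside 128 mm across, wall 2 mm (rim 137 mm over its rolled edge), 46 mm tall, floor 3 mm thick. Seven bottles go in only as six round one, with some 5 mm to spare over the whole width. Origin: centre of the underside, z up.
- bottle_fallen: Dropper bottle lying on its side on the bench, cap roughly to the left (+y): round body 41 mm across, straight for 75 mm, shoulder to 91 mm; black cap: skirt 28 mm across from 91 to 106 mm above the bottom, then a nozzle tip about 13 mm across up to 118 mm. About 0.1 kg; it rolls if pushed. Origin: centre of its flat bottom; its z axis points to the cap (level at the start).
- bottle_stray: Dropper bottle in the tin that stands apart against the wall, midway in the free part, so that neither side leaves room for another (dragged by the cap it only leans: lift it a little): same size as bottle_fallen, 118 mm tall, black cap: skirt 28 mm across from 91 to 106 mm above the bottom, then a nozzle tip about 13 mm across up to 118 mm. Origin: centre of its flat bottom, z towards the cap.
- bottle_mid: Dropper bottle standing in the middle of the tin: 41 mm across, 106 mm tall; cap skirt 28 mm across from 78 to 94 mm above its bottom, nozzle tip 13 mm across above. Origin: centre of its flat bottom, z towards the cap.
- bottle_ring1: Dropper bottle against the tin's wall, one end of the row of four, beside the free part: 41 mm across, 106 mm tall; cap skirt 28 mm across from 78 to 94 mm above its bottom, nozzle tip 13 mm across above. The row goes round the middle bottle in 60 degree steps. Origin: centre of its flat bottom, z towards the cap.
- bottle_ring2: Dropper bottle against the tin's wall, second in the row of four: 41 mm across, 110 mm tall; cap skirt 28 mm across from 82 to 98 mm above its bottom, nozzle tip 13 mm across above. The row goes round the middle bottle in 60 degree steps. Origin: centre of its flat bottom, z towards the cap.
- bottle_ring3: Dropper bottle against the tin's wall, third in the row of four: 41 mm across, 114 mm tall; cap skirt 28 mm across from 86 to 102 mm above its bottom, nozzle tip 13 mm across above. The row goes round the middle bottle in 60 degree steps. Origin: centre of its flat bottom, z towards the cap.
- bottle_ring4: Dropper bottle against the tin's wall, other end of the row of four, beside the free part: 41 mm across, 106 mm tall; cap skirt 28 mm across from 78 to 94 mm above its bottom, nozzle tip 13 mm across above. The row goes round the middle bottle in 60 degree steps. Origin: centre of its flat bottom, z towards the cap.
- flat_brush: Bystander behind the fallen bottle: flat paint brush lying on the bench, 214 x 42 x 22 mm, long side along its y. Origin: middle of its underside.
- marker: Bystander behind the tin: black felt marker lying on the bench, 140 x 16 x 18 mm, long side along its y. Origin: middle of its underside.
Mind the look-alikes: they are no part of the job. What is shaped like the bottle_stray but pink or purple is not meant.

How it is judged:
By the outcome, as a careful person would: the job done as asked, in the order asked, and still so for the second after the job is handed in, with the robot touching nothing.
It also fails if it takes over 72 s, if anything falls off the work surface, if the arm or the gripper's body presses on something with over 40 N, if the wrist force passes 120 N, or if a joint passes its speed limit or range.

ROBOT

A 7-joint arm with a two-finger parallel gripper is mounted at the origin on a cart in front of the work surface, level with it; the furniture and walls round the work are solid. World frame = base frame: x ahead of the robot, y to its left, z up, the work surface at z = 0. Lengths are in m, angles in rad, forces in N, time in s.
With the tool pointing down it reaches from about 0.425 to 0.95 m from the base axis. Payload 16.7 kg.
Tool frame: the origin (TCP) lies at the very end of the fingers, on their centre line; the grasp point (between the pads) lies bot.grasp_offset behind it (bot.grasp_offset is the distance from the TCP to the grasp point, in m); z points along the fingers, y is the direction in which the jaws open and shut (so a half turn about z gives the same grasp; the last joint's range is limited). The gripper opens to 94 mm and grips with 3 to 60 N. Pads are 16 mm wide; open, the fingers measure 119 mm over their backs; the gripper's body (75 mm by 177 mm) begins 78 mm behind the grasp point.
Start: joints at [1.194, 0.426, 0.074, 1.606, -0.034, 1.111, -0.067], TCP at [0.152, -0.658, 0.205] pointing down, gripper open.
Joint ranges: [-2.85, 2.85], [-0.5, 2.14], [-1.23, 1.37], [0.21, 2.46], [-1.02, 4.16], [0.16, 2.05], [-2.73, 2.73]. Speed limits (rad/s): [1.89, 1.89, 2.39, 2.39, 3.01, 3.01, 3.01].

INTERFACE

Orientations are given as a 3x3 rotation matrix whose columns are the frame's x, y, z axes.
In Python, from cell import bot gives the robot as it stands.
- The arm moves only by the tool carry_out, never from a script. Its argument "rows" is a list that holds one entry, the list of rows, each a list of 7 numbers: the shift along the tool's x, y, z in cm, then the turn, a rotation vector about the tool's x, y, z in degrees, then the closure, from -1 (fully open) to 1 (shut), so that 0 is half open. In form: [[[x, y, z, rx, ry, rz, hand], ...]]. A call has 1 to 12 rows; each row shifts and turns the commanded pose from where the row before left it, along the tool's axes as they then stand; what a row does not reach is not made up. A row lasts 1/10 s, in which the tool goes at most 50 mm and 8.59 degrees, less where a joint would pass 70% of its speed; a pose out of reach is approached as far as the arm can. A call is refused whole if a number of a shift passes 5 or a number of a turn 8.59, either way. A call with a gripper value outside its range is refused whole. The fingers move at their own pace and stop on an object; "squeeze" is the grip in N (left out, the last holds). Time passes only in rows, so rows that do not move let the fingers close. It gives the time, the measured TCP pose, the force and the opening at its end, in the units of the state.
- bot.read_state(): the state, without advancing time (a new reading comes with each control period).
- bot.grab_frame(name): name is "scene" or "top" or "wrist"; returns the picture (384x512x3 uint8, red, green, blue); there is no depth.
- bot.camera_model(name): a dict with "intrinsics" (3x3 intrinsics, pixels), "D" ([k1, k2, p1, p2, k3] as OpenCV has them; the pictures are not rectified), "origin" and "rotation" of the camera in the world; the wrist camera has in their place "mount" (4x4, takes a point from camera to tool coordinates, whose origin is the TCP and whose axes are the flange's). Camera axes: x right, y up, looking along -z (the intrinsics and any distortion apply to the point x, -y, -z); pixel columns grow to the right and rows downward; lengths in m; the calibration is good to about 2 mm. A picture is of the moment at which its call begins: read the wrist's pose just before it. camera_model takes no time and is no camera call.
- bot.finish_job(): hands the job in, once; it reports no verdict.
The state is a dict: "time_s": time; "qpos": joint angles; "qd": joint speeds; "joint_torque": joint torques, N m; "eef_pos": TCP position; "ee_rot": TCP orientation; "ft_force": force on the tool from outside, world axes, zero at the start; "ft_torque": the same for the moment, N m; "gripper_width": finger opening in m.
Only numpy, scipy, OpenCV 4.12 (cv2) and the standard library are available. Lean on these libraries where they do the work, as an engineer would, in place of code of your own. Each camera call takes 0.05 s, during which the arm holds its last target. There are 200 camera calls.

## Working session

There is one attempt and no reset: what is moved stays moved. The work goes in short steps, Python scripts to look and compute and a tool call to move; the robot and the scene stay as the last step left them, time stands still between calls to the robot, and variables do not carry over. Pictures are saved under pics/ and viewed, about 8 in all and at most 12, crops included, and the job is handed in when it is done.

Besides the shell and the picture viewer there is one more tool, called after "Emit:" as name([rows], argument=value, ...), one row to a line, values as JSON. carry_out: Moves the arm, as the interface text tells. Its arguments: {"type":"object","properties":{"rows":{"type":"array"},"squeeze":{"type":"number"}},"required":["rows"]}

```bash
mkdir -p pics; ls; cat > h.py <<'E'
import numpy as np,cv2
from cell import bot
def ray(cam,uv,st=None):
    m=bot.camera_model(cam)
    K=np.array(m["intrinsics"]);D=np.array(m["D"])
    p=cv2.undistortPoints(np.array(uv,float).reshape(-1,1,2),K,D).reshape(-1,2)
    d=np.c_[p[:,0],-p[:,1],-np.ones(len(p))]
    if "origin" in m: o=np.array(m["origin"]);R=np.array(m["rotation"])
    else:
        M=np.array(m["mount"]);st=st or bot.read_state()
        Rt=np.array(st["ee_rot"]);o=Rt@M[:3,3]+np.array(st["eef_pos"]);R=Rt@M[:3,:3]
    return o,d@R.T
def onz(cam,uv,z,st=None):
    o,d=ray(cam,uv,st); return o+d*((z-o[2])/d[:,2])[:,None]
def proj(cam,P,st=None):
    m=bot.camera_model(cam)
    if "origin" in m: o=np.array(m["origin"]);R=np.array(m["rotation"])
    else:
        M=np.array(m["mount"]);st=st or bot.read_state()
        Rt=np.array(st["ee_rot"]);o=Rt@M[:3,3]+np.array(st["eef_pos"]);R=Rt@M[:3,:3]
    c=(np.array(P,float).reshape(-1,3)-o)@R
    c=c*[1,-1,-1]
    return cv2.projectPoints(c,np.zeros(3),np.zeros(3),np.array(m["intrinsics"]),np.array(m["D"]))[0].reshape(-1,2)
def snap(cam,name):
    im=bot.grab_frame(cam);cv2.imwrite(f"pics/{name}.png",im[:,:,::-1]);return im
E
python3 - <<'E'
from h import *
s=bot.read_state();print(s,bot.grasp_offset)
for c in("scene","top","wrist"):print(c,bot.camera_model(c))
a=snap("scene","s0");b=snap("top","t0")
cv2.imwrite("pics/both.png",np.vstack([a,b])[:,:,::-1]) if 0 else None
E
```

```text
pics
{'time_s': 0.0, 'qpos': array([ 1.19351467,  0.42672172,  0.07385129,  1.60661189, -0.03410449,
        1.11084815, -0.06711428]), 'qd': array([-0.00025677, -0.0004073 , -0.00068914,  0.00154219,  0.00142146,
        0.00054677,  0.0002836 ]), 'joint_torque': array([ 3.40351025e-04, -9.35817647e+01,  3.66682269e+00, -4.54187608e+01,
       -4.88192425e-02,  2.03491183e-02,  4.80247752e-05]), 'eef_pos': array([ 0.15229159, -0.6571229 ,  0.20478036]), 'ee_rot': array([[ 9.74180654e-01,  2.25769575e-01, -3.90527108e-04],
       [ 2.25769893e-01, -9.74179829e-01,  1.27104834e-03],
       [-9.34795879e-05, -1.32639997e-03, -9.99999116e-01]]), 'ft_force': array([ 0.30061885, -0.38415432, -0.26469505]), 'ft_torque': array([ 0.06833294, -0.02200598,  0.03450482]), 'gripper_width': 0.09408275568941935} 0.0188
scene {'intrinsics': array([[406.59874543,   0.        , 257.60043204],
       [  0.        , 406.59874543, 188.42097207],
       [  0.        ,   0.        ,   1.        ]]), 'D': array([-0.07905825,  0.        ,  0.        ,  0.        ,  0.        ]), 'origin': array([ 0.06077429
[... 562 characters left out ...]
    [-0.99990959,  0.00713288, -0.01139852],
       [-0.01004834,  0.16691611,  0.9859199 ]])}
wrist {'intrinsics': array([[325.7347272 ,   0.        , 257.13279485],
       [  0.        , 325.7347272 , 190.72930249],
       [  0.        ,   0.        ,   1.        ]]), 'D': array([-0.04467274,  0.        ,  0.        ,  0.        ,  0.        ]), 'mount': array([[ 7.18712027e-04,  9.65696506e-01,  2.59672375e-01,
         7.44051252e-02],
       [ 9.99998973e-01, -3.72065139e-04, -1.38408748e-03,
        -2.17264669e-04],
       [-1.23999341e-03,  2.59673103e-01, -9.65695781e-01,
        -1.79493965e-01],
       [ 0.00000000e+00,  0.00000000e+00,  0.00000000e+00,
         1.00000000e+00]])}
```

View pics/s0.png

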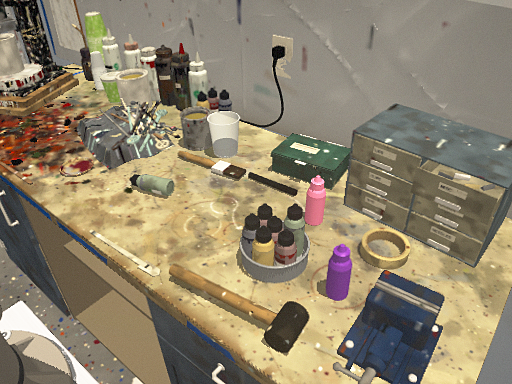

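View pics/t0.png

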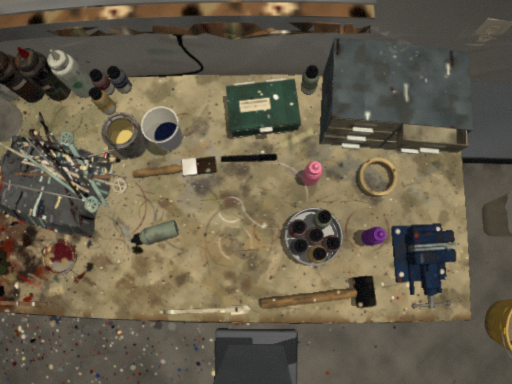

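The scene picture shows the fallen grey-green bottle at (152,185), cap to the left, and the tin at (274,250) with six bottles. The top picture has them at (157,233) and (313,236). Look-alikes, scene pixels: pink bottle (316,200) and purple bottle (340,272), both ruled out by colour, plus the dark bottles at the back. Stray candidates are the six in the tin; the green one at (294,225) fits best. Next I'll check it in a close crop.

```bash
python3 - <<'E'
from h import *
a=cv2.imread("pics/s0.png");b=cv2.imread("pics/t0.png")
z=lambda im,x,y,w,h,W,H:cv2.resize(im[y:y+h,x:x+w],(W,H),interpolation=cv2.INTER_CUBIC)
r1=np.hstack([z(a,225,190,100,100,400,400),z(b,278,200,70,70,400,400)])
r2=np.hstack([z(a,110,160,80,40,400,200),z(b,115,213,80,40,400,200)])
cv2.imwrite("pics/c0.png",np.vstack([r1,r2]))
E
```

```text
(no output)
```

View pics/c0.png

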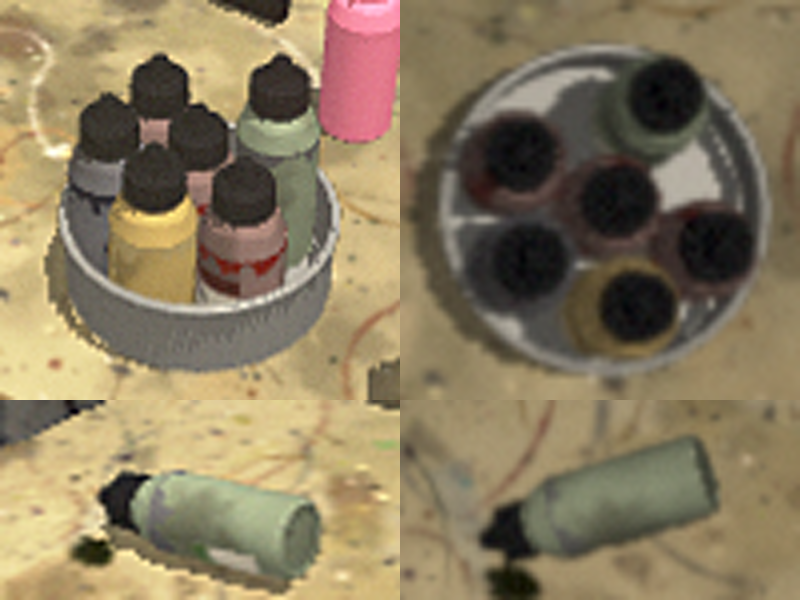

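The crop shows one green bottle, the tallest, alone at the free side of the tin (top px about 324,217). That is the stray. The row goes left red, blue, yellow, right red, round a red middle one. Now I'll work out positions.

```bash
python3 - <<'E'
from h import *
b=cv2.imread("pics/t0.png")
px=np.array([[218,200],[265,95],[122,152],[127,260],[237,305],[315,245]])/5.714+[278,200]-0.4
zs=[.097,.109,.097,.101,.105,.097]
P=[onz("top",[p],z)[0] for p,z in zip(px,zs)]
print("mid,stray,ringL,blue,yellow,ringR\n",np.round(P,4))
tin=onz("top",[[313.5,236.3]],.046)[0];print("tin",tin)
for p in P:
    d=p-tin;print(np.round(np.hypot(*d[:2])*1e3,1),np.round(np.degrees(np.arctan2(d[1],d[0]))))
s=cv2.imread("pics/s0.png")
# fallen: mask body in both views
for cam,im,(x,y,w,h) in(("top",b,(115,213,80,45)),("scene",s,(110,160,80,40))):
    c=cv2.cvtColor(im[y:y+h,x:x+w],cv2.COLOR_BGR2LAB).astype(int)
    m=((c[:,:,2]<=136)&(c[:,:,1]<126)&(c[:,:,0]>70)).astype(np.uint8)
    n,l,st,ce=cv2.connectedComponentsWithStats(m);i=1+st[1:,4].argmax()
    pts=np.argwhere(l==i)[:,::-1]+[x,y]
    r=cv2.minAreaRect(pts.astype(np.float32));print(cam,st[i],r,"c",np.round(onz(cam,[r[0]],.0205),4))
    bx=cv2.boxPoints(r);print(np.round(onz(cam,bx,.0205),4).tolist())
E
```

```text
mid,stray,ringL,blue,yellow,ringR
 [[ 0.5283 -0.1451  0.097 ]
 [ 0.568  -0.1622  0.109 ]
 [ 0.5468 -0.1078  0.097 ]
 [ 0.5048 -0.1092  0.101 ]
 [ 0.4876 -0.1509  0.105 ]
 [ 0.511  -0.1827  0.097 ]]
tin [ 0.52781551 -0.14640876  0.046     ]
1.4 70.0
43.2 -21.0
43.0 64.0
43.8 122.0
40.4 -174.0
40.0 -115.0
top [43 25  5  3  7] ((160.00001525878906, 238.50003051757812), (3.535533905029297, 2.1213202476501465), 45.0) c [[0.5204 0.222  0.0205]]
[[0.5216, 0.227, 0.0205], [0.5253, 0.2234, 0.0205], [0.5193, 0.217, 0.0205], [0.5156, 0.2205, 0.0205]]
scene [61 21  3  3  3] ((172.0, 182.0), (2.8284270763397217, 0.0), -135.0) c [[0.5667 0.1959 0.0205]]
[[0.5653, 0.1906, 0.0205], [0.5653, 0.1906, 0.0205], [0.5681, 0.2012, 0.0205], [0.5681, 0.2012, 0.0205]]
```

```bash
python3 - <<'E'
from h import *
q=onz("top",[[175.0,227.3],[131.8,240.6],[146.4-.3,236.3]],.0205);print(q)
d=q[1]-q[0];print(np.hypot(*d[:2]),np.degrees(np.arctan2(d[1],d[0])))
s=bot.read_state();R=s["ee_rot"];print(np.degrees(np.arctan2(R[1,0],R[0,0])))
E
```

```text
[[0.54818066 0.18603154 0.0205    ]
 [0.51408834 0.29220715 0.0205    ]
 [0.52520504 0.25681907 0.0205    ]]
0.11151477996029957 107.80149686016132
13.048286670533011
```

```bash
cat >> h.py <<'E'
from scipy.spatial.transform import Rotation as Ro
import json
def down(yaw):  # tool x at yaw, z down
    a=np.radians(yaw);x=np.array([np.cos(a),np.sin(a),0]);z=np.array([0,0,-1.]);return np.c_[x,np.cross(z,x),z]
def tilt(yaw,t): # down(yaw) turned about tool y so tool x rises by t deg
    return down(yaw)@Ro.from_euler('y',-t if (down(yaw)@Ro.from_euler('y',-t,degrees=True).as_matrix())[2,0]>0 or t==0 else t,degrees=True).as_matrix()
def plan(wps,hand,start=None,g=0.0):
    """wps: (pos,R,n); pos is of the point g behind the TCP"""
    s=start or bot.read_state();R=np.array(s["ee_rot"]);p=np.array(s["eef_pos"])-R[:,2]*g;out=[]
    for P,Rt,n in wps:
        P=np.array(P,float)
        for k in range(n,0,-1):
            w=Ro.from_matrix(R.T@Rt).as_rotvec(degrees=True)/k
            R2=R@Ro.from_rotvec(w,degrees=True).as_matrix();p2=p+(P-p)/k
            t0=p+R[:,2]*g;t1=p2+R2[:,2]*g
            out.append([round(float(v),2) for v in (*(R.T@(t1-t0)*100),*w,hand)]);R,p=R2,p2
    for i in range(0,len(out),12): print(json.dumps(out[i:i+12]))
E
python3 - <<'E'
from h import *
print(tilt(0,30).round(2),tilt(0,-30).round(2))
plan([((.42,-.40,.30),down(45),11),((.534,.2305,.22),down(107.8),18)],-1)
E
```

```text
[[ 0.87  0.    0.5 ]
 [ 0.   -1.    0.  ]
 [ 0.5   0.   -0.87]] [[ 0.87  0.    0.5 ]
 [ 0.   -1.    0.  ]
 [ 0.5   0.   -0.87]]
[[2.9, -1.73, -0.86, -0.01, -0.0, -2.9, -1.0], [2.98, -1.58, -0.86, -0.01, -0.0, -2.9, -1.0], [3.06, -1.43, -0.86, -0.01, -0.0, -2.9, -1.0], [3.13, -1.27, -0.86, -0.01, -0.0, -2.9, -1.0], [3.19, -1.11, -0.86, -0.01, -0.0, -2.9, -1.0], [3.24, -0.95, -0.86, -0.01, -0.0, -2.9, -1.0], [3.28, -0.78, -0.86, -0.01, -0.0, -2.9, -1.0], [3.32, -0.61, -0.86, -0.01, -0.0, -2.9, -1.0], [3.35, -0.44, -0.86, -0.01, -0.0, -2.9, -1.0], [3.36, -0.27, -0.86, -0.01, -0.0, -2.9, -1.0], [3.37, -0.1, -0.86, -0.01, -0.0, -2.9, -1.0], [2.92, -2.03, 0.44, -0.0, 0.0, -3.49, -1.0]]
[[3.04, -1.85, 0.44, -0.0, 0.0, -3.49, -1.0], [3.15, -1.66, 0.44, -0.0, 0.0, -3.49, -1.0], [3.24, -1.46, 0.44, -0.0, 0.0, -3.49, -1.0], [3.33, -1.26, 0.44, -0.0, 0.0, -3.49, -1.0], [3.4, -1.06, 0.44, -0.0, 0.0, -3.49, -1.0], [3.46, -0.85, 0.44, -0.0, 0.0, -3.49, -1.0], [3.5, -0.64, 0.44, -0.0, 0.0, -3.49, -1.0], [3.53, -0.42, 0.44, -0.0, 0.0, -3.49, -1.0], [3.55, -0.21, 0.44, -0.0, 0.0, -3.49, -1.0], [3.56, 0.01, 0.44, 0.0, 0.0, -3.49, -1.0], [3.55, 0.23, 0.44, 0.0, 0.0, -3.49, -1.0], [3.53, 0.44, 0.44, 0.0, 0.0, -3.49, -1.0]]
[[3.5, 0.66, 0.44, 0.0, -0.0, -3.49, -1.0], [3.45, 0.87, 0.44, 0.0, -0.0, -3.49, -1.0], [3.39, 1.08, 0.44, 0.0, -0.0, -3.49, -1.0], [3.32, 1.28, 0.44, 0.0, -0.0, -3.49, -1.0], [3.24, 1.48, 0.44, 0.0, -0.0, -3.49, -1.0]]
```

Emit:
carry_out([
  [[2.9, -1.7, -0.9, 0, 0, -2.9, -1], [3, -1.6, -0.9, 0, 0, -2.9, -1], [3.1, -1.4, -0.9, 0, 0, -2.9, -1], [3.1, -1.3, -0.9, 0, 0, -2.9, -1], [3.2, -1.1, -0.9, 0, 0, -2.9, -1], [3.2, -0.9, -0.9, 0, 0, -2.9, -1], [3.3, -0.8, -0.9, 0, 0, -2.9, -1], [3.3, -0.6, -0.9, 0, 0, -2.9, -1], [3.3, -0.4, -0.9, 0, 0, -2.9, -1], [3.4, -0.3, -0.9, 0, 0, -2.9, -1], [3.4, -0.1, -0.9, 0, 0, -2.9, -1], [2.9, -2, 0.4, 0, 0, -3.5, -1]],
])

```text
time_s: 1.3
eef_pos: [0.4295, -0.3658, 0.3013]
ee_rot: [[0.661, 0.75, 0.002], [0.75, -0.661, -0.001], [0.001, 0.002, -1.0]]
ft_force: [-0.4, -0.2, -0.1]
gripper_width: 0.0943
```

Emit:
carry_out([
  [[3, -1.9, 0.4, 0, 0, -3.5, -1], [3.1, -1.7, 0.4, 0, 0, -3.5, -1], [3.2, -1.5, 0.4, 0, 0, -3.5, -1], [3.3, -1.3, 0.4, 0, 0, -3.5, -1], [3.4, -1.1, 0.4, 0, 0, -3.5, -1], [3.5, -0.8, 0.4, 0, 0, -3.5, -1], [3.5, -0.6, 0.4, 0, 0, -3.5, -1], [3.5, -0.4, 0.4, 0, 0, -3.5, -1], [3.5, -0.2, 0.4, 0, 0, -3.5, -1], [3.5, 0, 0.4, 0, 0, -3.5, -1], [3.5, 0.2, 0.4, 0, 0, -3.5, -1], [3.5, 0.4, 0.4, 0, 0, -3.5, -1]],
])

```text
time_s: 2.5
eef_pos: [0.5003, 0.0529, 0.2523]
ee_rot: [[-0.01, 1.0, -0.0], [1.0, 0.01, -0.0], [-0.0, -0.0, -1.0]]
ft_force: [-0.2, -0.5, -1.3]
gripper_width: 0.0937
```

Emit:
carry_out([
  [[3.5, 0.7, 0.4, 0, 0, -3.5, -1], [3.5, 0.9, 0.4, 0, 0, -3.5, -1], [3.4, 1.1, 0.4, 0, 0, -3.5, -1], [3.3, 1.3, 0.4, 0, 0, -3.5, -1], [3.2, 1.5, 0.4, 0, 0, -3.5, -1], [0, 0, 0, 0, 0, 0, -1]],
])

```text
time_s: 3.1
eef_pos: [0.5324, 0.2316, 0.2317]
ee_rot: [[-0.315, 0.949, -0.002], [0.949, 0.315, 0.002], [0.003, -0.001, -1.0]]
ft_force: [0.1, -0.9, -0.6]
gripper_width: 0.094
```

```bash
python3 - <<'E'
import re
t=open("h.py").read();i=t.index("    return down(yaw)@Ro");j=t.index("\n",i)
open("h.py","w").write(t[:i]+"    return down(yaw)@Ro.from_euler('y',-t,degrees=True).as_matrix()"+t[j:])
E
python3 - <<'E'
from h import *
s=bot.read_state();print(s["time_s"],s["eef_pos"],s["qpos"].round(2),np.degrees(np.arctan2(s["ee_rot"][1,0],s["ee_rot"][0,0])))
snap("wrist","w1")
E
```

```text
3.1 [0.53239949 0.23157361 0.23167854] [ 0.07  0.33 -0.73  1.76  0.24  1.15 -0.41] 108.36297395715485
```

View pics/w1.png

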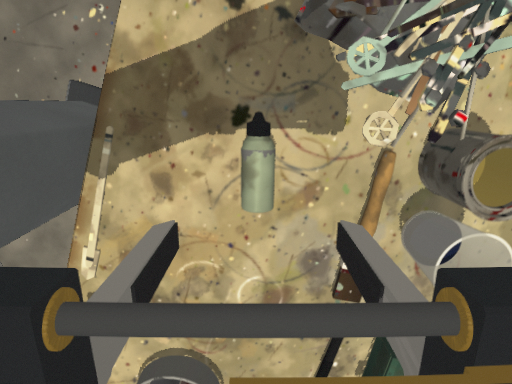

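```bash
python3 - <<'E'
from h import *
s=bot.read_state()
q=onz("wrist",[[257.5,113],[257.5,212],[257.5,135]],.0205,s);print(q.round(4))
d=q[0]-q[1];L=np.hypot(*d[:2]);yaw=np.degrees(np.arctan2(d[1],d[0]));print(L,yaw)
u=d/L; mid=(q[0]+q[1])/2; g=mid-u*.011; g[2]=.024; print("grasp",g)
plan([(g+[0,0,.10],tilt(yaw,-25),6),(g,tilt(yaw,-25),6)],-1,s,g=bot.grasp_offset)
E
```

```text
[[0.5115 0.2903 0.0205]
 [0.5496 0.1744 0.0205]
 [0.5195 0.266  0.0205]]
0.12201187962148877 108.21482563034871
grasp [0.53400447 0.22191266 0.024     ]
[[0.01, -0.01, 2.1, -0.01, 4.15, -0.01, -1.0], [-0.14, -0.01, 2.09, -0.01, 4.15, -0.01, -1.0], [-0.29, -0.01, 2.06, -0.01, 4.15, -0.01, -1.0], [-0.44, -0.01, 2.03, -0.01, 4.15, -0.01, -1.0], [-0.59, -0.01, 1.98, -0.01, 4.15, -0.01, -1.0], [-0.73, -0.01, 1.92, -0.01, 4.15, -0.01, -1.0], [-0.7, -0.0, 1.51, -0.0, -0.0, 0.0, -1.0], [-0.7, -0.0, 1.51, -0.0, -0.0, 0.0, -1.0], [-0.7, -0.0, 1.51, -0.0, -0.0, 0.0, -1.0], [-0.7, -0.0, 1.51, -0.0, -0.0, 0.0, -1.0], [-0.7, -0.0, 1.51, -0.0, -0.0, 0.0, -1.0], [-0.7, -0.0, 1.51, -0.0, -0.0, 0.0, -1.0]]
```

Emit:
carry_out([
  [[0, 0, 2.1, 0, 4.2, 0, -1], [-0.1, 0, 2.1, 0, 4.2, 0, -1], [-0.3, 0, 2.1, 0, 4.1, 0, -1], [-0.4, 0, 2, 0, 4.2, 0, -1], [-0.6, 0, 2, 0, 4.1, 0, -1], [-0.7, 0, 1.9, 0, 4.2, 0, -1], [-0.7, 0, 1.5, 0, 0, 0, -1], [-0.7, 0, 1.5, 0, 0, 0, -1], [-0.7, 0, 1.5, 0, 0, 0, -1], [-0.7, 0, 1.5, 0, 0, 0, -1], [0, 0, 0, 0, 0, 0, -1]],
])

```text
time_s: 4.25
eef_pos: [0.5316, 0.2286, 0.0398]
ee_rot: [[-0.28, 0.951, -0.133], [0.862, 0.31, 0.401], [0.422, -0.002, -0.906]]
ft_force: [-0.5, -0.2, 0.3]
gripper_width: 0.0939
```

```bash
python3 - <<'E'
from h import *
s=bot.read_state();R=s["ee_rot"];print(R.round(3),s["qpos"].round(2),s["eef_pos"]-R[:,2]*.0188)
plan([((.5335,.2228,.024),tilt(108.2,-25),3)],-1,s,g=bot.grasp_offset)
E
```

```text
[[-0.28   0.951 -0.133]
 [ 0.862  0.31   0.401]
 [ 0.422 -0.002 -0.906]] [ 0.34  0.66 -0.77  1.92  0.01  0.72 -0.01] [0.53412555 0.22103842 0.05684099]
[[-0.41, 0.0, 1.02, -0.01, 0.01, -0.06, -1.0], [-0.41, 0.0, 1.02, -0.01, 0.01, -0.06, -1.0], [-0.41, -0.0, 1.02, -0.01, 0.01, -0.06, -1.0]]
```

```bash
python3 - <<'E'
from h import *
s=bot.read_state()
plan([((.5335,.2228,.054),tilt(108.2,25),7),((.5335,.2228,.024),tilt(108.2,25),3)],-1,s,g=bot.grasp_offset)
E
```

```text
[[-0.23, -0.0, 0.03, -0.02, -7.14, -0.02, -1.0], [-0.22, -0.0, 0.03, -0.02, -7.14, -0.02, -1.0], [-0.21, -0.0, 0.03, -0.02, -7.14, -0.02, -1.0], [-0.21, -0.0, 0.03, -0.02, -7.14, -0.02, -1.0], [-0.2, -0.0, 0.02, -0.02, -7.14, -0.02, -1.0], [-0.2, -0.0, 0.02, -0.02, -7.14, -0.02, -1.0], [-0.2, -0.0, 0.02, -0.02, -7.14, -0.02, -1.0], [0.42, 0.0, 0.91, 0.0, -0.0, -0.0, -1.0], [0.42, 0.0, 0.91, 0.0, -0.0, -0.0, -1.0], [0.42, 0.0, 0.91, 0.0, -0.0, -0.0, -1.0]]
```

Emit:
carry_out([
  [[-0.2, 0, 0, 0, -7.1, 0, -1], [-0.2, 0, 0, 0, -7.1, 0, -1], [-0.2, 0, 0, 0, -7.2, 0, -1], [-0.2, 0, 0, 0, -7.1, 0, -1], [-0.2, 0, 0, 0, -7.2, 0, -1], [-0.2, 0, 0, 0, -7.1, 0, -1], [-0.2, 0, 0, 0, -7.2, 0, -1], [0, 0, 0, 0, 0, 0, -1]],
])

```text
time_s: 5.05
eef_pos: [0.5347, 0.2213, 0.0402]
ee_rot: [[-0.289, 0.948, 0.131], [0.863, 0.317, -0.394], [-0.415, -0.001, -0.91]]
ft_force: [0.3, 1.0, -0.5]
gripper_width: 0.0941
```

```bash
python3 - <<'E'
from h import *
s=bot.read_state();R=s["ee_rot"];print(R.round(3),s["qpos"].round(2),s["eef_pos"]-R[:,2]*.0188)
plan([((.5335,.2228,.024),tilt(108.2,25),4)],-1,s,g=bot.grasp_offset)
E
```

```text
[[-0.289  0.948  0.131]
 [ 0.863  0.317 -0.394]
 [-0.415 -0.001 -0.91 ]] [-0.52  0.57 -0.29  1.89  0.64  1.02 -0.9 ] [0.53223892 0.22867525 0.05729455]
[[0.21, -0.02, 0.82, 0.02, -0.12, 0.07, -1.0], [0.21, -0.02, 0.82, 0.02, -0.12, 0.07, -1.0], [0.21, -0.02, 0.82, 0.02, -0.12, 0.07, -1.0], [0.21, -0.02, 0.82, 0.02, -0.12, 0.07, -1.0]]
```

Descend, then close gently and squeeze.

Emit:
carry_out([
  [[0.2, 0, 0.8, 0, -0.1, 0, -1], [0.2, 0, 0.8, 0, -0.1, 0, -1], [0.2, 0, 0.8, 0, 0, 0, -1], [0.2, 0, 0.8, 0, 0, 0, -1], [0, 0, 0, 0, 0, 0, -0.3], [0, 0, 0, 0, 0, 0, 0.05], [0, 0, 0, 0, 0, 0, 0.4], [0, 0, 0, 0, 0, 0, 0.4], [0, 0, 0, 0, 0, 0, 0.4], [0, 0, 0, 0, 0, 0, 0.4]],
], squeeze=20)

```text
time_s: 6.05
eef_pos: [0.5387, 0.2097, 0.0081]
ee_rot: [[-0.281, 0.951, 0.128], [0.865, 0.309, -0.396], [-0.417, -0.001, -0.909]]
ft_force: [0.8, 0.9, 0.2]
gripper_width: 0.0493
```

```bash
python3 - <<'E'
from h import *
s=bot.read_state();R=s["ee_rot"];g=s["eef_pos"]-R[:,2]*.0188;print(g,s["gripper_width"])
plan([(g+[0,0,.10],tilt(108.2,25),6),((.54,.15,.15),tilt(80,-30),12),((.55,.06,.15),tilt(30,-65),10)],.6,s,g=bot.grasp_offset)
E
```

```text
[0.53625072 0.21717237 0.02517534] 0.04934885054142205
[[-0.7, -0.0, -1.52, -0.02, -0.06, -0.03, 0.6], [-0.7, -0.0, -1.51, -0.02, -0.06, -0.03, 0.6], [-0.7, -0.0, -1.51, -0.02, -0.06, -0.03, 0.6], [-0.7, 0.0, -1.51, -0.02, -0.06, -0.03, 0.6], [-0.7, 0.0, -1.51, -0.02, -0.06, -0.03, 0.6], [-0.7, 0.0, -1.51, -0.02, -0.06, -0.03, 0.6], [-0.43, -0.14, 0.04, -0.11, 4.49, 2.44, 0.6], [-0.44, -0.11, -0.01, -0.11, 4.49, 2.44, 0.6], [-0.44, -0.09, -0.06, -0.11, 4.49, 2.44, 0.6], [-0.44, -0.06, -0.1, -0.11, 4.49, 2.44, 0.6], [-0.43, -0.04, -0.15, -0.11, 4.49, 2.44, 0.6], [-0.42, -0.01, -0.19, -0.11, 4.49, 2.44, 0.6]]
[[-0.4, 0.01, -0.24, -0.11, 4.49, 2.44, 0.6], [-0.38, 0.03, -0.28, -0.11, 4.49, 2.44, 0.6], [-0.36, 0.06, -0.32, -0.11, 4.49, 2.44, 0.6], [-0.33, 0.08, -0.36, -0.11, 4.49, 2.44, 0.6], [-0.3, 0.1, -0.39, -0.11, 4.49, 2.44, 0.6], [-0.26, 0.12, -0.43, -0.11, 4.49, 2.44, 0.6], [-0.65, 0.38, -0.44, -3.74, 3.27, 3.43, 0.6], [-0.61, 0.45, -0.46, -3.74, 3.27, 3.43, 0.6], [-0.56, 0.52, -0.48, -3.74, 3.27, 3.43, 0.6], [-0.5, 0.59, -0.49, -3.74, 3.27, 3.43, 0.6], [-0.45, 0.66, -0.49, -3.74, 3.27, 3.43, 0.6], [-0.39, 0.72, -0.48, -3.74, 3.27, 3.43, 0.6]]
[[-0.32, 0.78, -0.47, -3.74, 3.27, 3.43, 0.6], [-0.26, 0.83, -0.44, -3.74, 3.27, 3.43, 0.6], [-0.19, 0.88, -0.41, -3.74, 3.27, 3.43, 0.6], [-0.12, 0.92, -0.38, -3.74, 3.27, 3.43, 0.6]]
```

Emit:
carry_out([
  [[0, 0, 0, 0, 0, 0, 0.5], [0, 0, 0, 0, 0, 0, 0.7], [0, 0, 0, 0, 0, 0, 0.9], [0, 0, 0, 0, 0, 0, 1], [0, 0, 0, 0, 0, 0, 1]],
], squeeze=20)

```text
time_s: 6.55
eef_pos: [0.5387, 0.2097, 0.008]
ee_rot: [[-0.281, 0.951, 0.128], [0.865, 0.308, -0.396], [-0.417, -0.001, -0.909]]
ft_force: [0.1, 0.5, 1.6]
gripper_width: 0.0398
```

Emit:
carry_out([
  [[-0.7, 0, -1.5, 0, 0, 0, 1], [-0.7, 0, -1.5, 0, 0, 0, 1], [-0.7, 0, -1.5, 0, 0, 0, 1], [-0.7, 0, -1.5, 0, 0, 0, 1], [-0.7, 0, -1.5, 0, 0, 0, 1], [-0.7, 0, -1.5, 0, 0, 0, 1], [-0.4, -0.1, 0, 0, 4.5, 2.4, 1], [-0.4, -0.1, 0, 0, 4.5, 2.4, 1], [-0.4, -0.1, 0, 0, 4.5, 2.4, 1], [-0.4, 0, -0.1, 0, 4.5, 2.4, 1], [-0.4, 0, -0.2, 0, 4.5, 2.4, 1], [-0.4, 0, -0.2, 0, 4.5, 2.4, 1]],
])

```text
time_s: 7.75
eef_pos: [0.5409, 0.1859, 0.1189]
ee_rot: [[-0.07, 0.997, 0.044], [0.996, 0.067, 0.056], [0.053, 0.048, -0.997]]
ft_force: [-0.3, -0.2, -0.9]
gripper_width: 0.0401
```

Emit:
carry_out([
  [[-0.4, 0, -0.2, 0, 4.5, 2.4, 1], [-0.4, 0, -0.3, 0, 4.5, 2.4, 1], [-0.4, 0, -0.3, 0, 4.5, 2.4, 1], [-0.3, 0.1, -0.4, 0, 4.5, 2.4, 1], [-0.3, 0.1, -0.4, 0, 4.5, 2.4, 1], [-0.3, 0.1, -0.4, 0, 4.5, 2.4, 1]],
])

```text
time_s: 8.35
eef_pos: [0.5429, 0.1598, 0.1333]
ee_rot: [[0.158, 0.985, 0.066], [0.849, -0.17, 0.501], [0.505, -0.023, -0.863]]
ft_force: [0.3, 1.0, -1.3]
gripper_width: 0.0401
```

```bash
python3 - <<'E'
from h import *
s=bot.read_state();R=s["ee_rot"];g=s["eef_pos"]-R[:,2]*.0188;print(s["qpos"].round(2),R.round(3),g,s["gripper_width"])
plan([((.55,.06,.13),tilt(30,-65),12)],1,s,g=bot.grasp_offset)
E
```

```text
[ 0.42  0.39 -0.6   2.03 -0.47  0.7   0.04] [[ 0.158  0.985  0.066]
 [ 0.849 -0.17   0.501]
 [ 0.505 -0.023 -0.863]] [0.54161935 0.15037592 0.14948377] 0.04012770503824847
[[-0.62, 0.31, -0.24, -3.21, 2.75, 2.78, 1.0], [-0.6, 0.36, -0.26, -3.21, 2.75, 2.78, 1.0], [-0.57, 0.4, -0.28, -3.21, 2.75, 2.78, 1.0], [-0.55, 0.45, -0.29, -3.21, 2.75, 2.78, 1.0], [-0.51, 0.5, -0.3, -3.21, 2.75, 2.78, 1.0], [-0.48, 0.54, -0.3, -3.21, 2.75, 2.78, 1.0], [-0.44, 0.58, -0.3, -3.21, 2.75, 2.78, 1.0], [-0.4, 0.63, -0.3, -3.21, 2.75, 2.78, 1.0], [-0.36, 0.67, -0.29, -3.21, 2.75, 2.78, 1.0], [-0.32, 0.7, -0.28, -3.21, 2.75, 2.78, 1.0], [-0.28, 0.74, -0.27, -3.21, 2.75, 2.78, 1.0], [-0.24, 0.77, -0.25, -3.21, 2.75, 2.78, 1.0]]
```

Emit:
carry_out([
  [[-0.6, 0.3, -0.2, -3.2, 2.8, 2.8, 1], [-0.6, 0.4, -0.3, -3.2, 2.7, 2.8, 1], [-0.6, 0.4, -0.3, -3.2, 2.8, 2.8, 1], [-0.5, 0.4, -0.3, -3.2, 2.7, 2.8, 1], [-0.5, 0.5, -0.3, -3.2, 2.8, 2.8, 1], [-0.5, 0.5, -0.3, -3.2, 2.7, 2.8, 1], [-0.4, 0.6, -0.3, -3.2, 2.8, 2.8, 1], [-0.4, 0.6, -0.3, -3.2, 2.7, 2.8, 1], [-0.4, 0.7, -0.3, -3.2, 2.8, 2.8, 1], [-0.3, 0.7, -0.3, -3.2, 2.7, 2.8, 1], [-0.3, 0.7, -0.3, -3.2, 2.8, 2.8, 1], [-0.2, 0.8, -0.2, -3.2, 2.7, 2.8, 1]],
])

```text
time_s: 9.55
eef_pos: [0.6148, -0.0131, 0.1379]
ee_rot: [[0.466, 0.627, 0.625], [0.289, -0.775, 0.562], [0.836, -0.081, -0.542]]
ft_force: [0.1, 0.6, -1.7]
gripper_width: 0.0402
```

```bash
python3 - <<'E'
from h import *
s=bot.read_state();R=s["ee_rot"];g=s["eef_pos"]-R[:,2]*.0188;print(s["qpos"].round(2),R.round(3),g,s["gripper_width"])
plan([((.555,.06,.06),tilt(30,-65),12)],1,s,g=bot.grasp_offset)
snap("scene","s1");im=snap("wrist","w2")
a=cv2.imread("pics/s1.png")
cv2.imwrite("pics/v2.png",np.hstack([cv2.resize(a[100:260,120:300],(405,360)),cv2.resize(im[:,:,::-1],(390,360))]))
E
```

```text
[ 1.35  0.82 -1.23  2.23 -1.02  0.16  0.5 ] [[ 0.466  0.627  0.625]
 [ 0.289 -0.775  0.562]
 [ 0.836 -0.081 -0.542]] [ 0.6030534  -0.02368556  0.14806456] 0.04020713664798604
[[-0.58, -0.7, 0.54, -0.84, 0.69, 0.02, 1.0], [-0.58, -0.71, 0.52, -0.84, 0.69, 0.02, 1.0], [-0.59, -0.72, 0.5, -0.84, 0.69, 0.02, 1.0], [-0.6, -0.73, 0.48, -0.84, 0.69, 0.02, 1.0], [-0.6, -0.73, 0.47, -0.84, 0.69, 0.02, 1.0], [-0.61, -0.74, 0.45, -0.84, 0.69, 0.02, 1.0], [-0.61, -0.75, 0.43, -0.84, 0.69, 0.02, 1.0], [-0.62, -0.75, 0.41, -0.84, 0.69, 0.02, 1.0], [-0.62, -0.76, 0.39, -0.84, 0.69, 0.02, 1.0], [-0.63, -0.76, 0.37, -0.84, 0.69, 0.02, 1.0], [-0.63, -0.77, 0.35, -0.84, 0.69, 0.02, 1.0], [-0.64, -0.77, 0.33, -0.84, 0.69, 0.02, 1.0]]
```

View pics/v2.png

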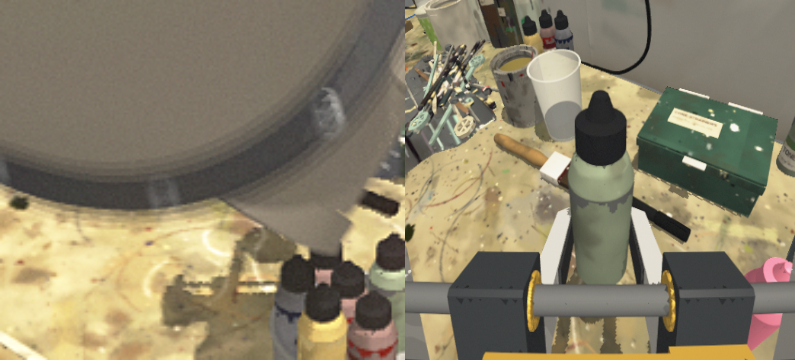

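The joints are at their limits here (q3, q5, q6). The wrist picture shows the bottle held with its cap up, about 8° off upright. I'll fit a small kinematic model to the readings so I can pick a reachable standing pose.

```bash
cat > kin.py <<'E'
import numpy as np, itertools
from h import *
from scipy.optimize import least_squares
s=bot.read_state()
A=lambda *v:np.array(v,float).reshape(3,3)
S=[([1.19351,.42672,.07385,1.60661,-.0341,1.11085,-.06711],A(.97418,.22577,-.00039,.22577,-.97418,.00127,-.0001,-.0013,-1),[.15229,-.65712,.20478]),
([.07,.33,-.73,1.76,.24,1.15,-.41],A(-.315,.949,-.002,.949,.315,.002,.003,-.001,-1),[.5324,.2316,.2317]),
([.34,.66,-.77,1.92,.01,.72,-.01],A(-.28,.951,-.133,.862,.31,.401,.422,-.002,-.906),[.5316,.2286,.0398]),
([-.52,.57,-.29,1.89,.64,1.02,-.9],A(-.289,.948,.131,.863,.317,-.394,-.415,-.001,-.91),[.5347,.2213,.0402]),
([.42,.39,-.6,2.03,-.47,.7,.04],A(.158,.985,.066,.849,-.17,.501,.505,-.023,-.863),[.5429,.1598,.1333]),
([1.35,.82,-1.23,2.23,-1.02,.16,.5],A(.466,.627,.625,.289,-.775,.562,.836,-.081,-.542),[.6148,-.0131,.1379])]
AX='zyzyzyz'
def fk(q,sg,x):
    a=np.array(q)*sg; a[0]+=x[0];a[6]+=x[1]
    L=[(0,0,x[2]),(0,0,0),(x[6],0,x[3]),(-x[6],0,0),(0,0,x[4]),(x[7],0,0),(0,0,x[5])]
    T=np.zeros(3);R=np.eye(3)
    for i in range(7):
        if i in(0,):T=T+R@np.array(L[0])
        R=R@Ro.from_euler(AX[i],a[i]).as_matrix()
        if i:T=T+R@np.array(L[i])
    return T,R
if __name__=="__main__":
    best=[]
    for sg in itertools.product([1,-1],repeat=4):
        g=np.array([sg[0],1,sg[1],1,sg[2],1,sg[3]])
        def f(x):
            o=[]
            for q,R,p in S:
                T,Rm=fk(q,g,x);o+=[*(T-p)*3,*(Rm-R).ravel()]
            return o
        for a in(0,1.5,3,-1.5):
          for a7 in(0,1.5,3,-1.5):
            r=least_squares(f,[a,a7,.3,.45,.45,.3,0,0],max_nfev=30);best.append((r.cost,g.tolist(),r.x.round(4).tolist()))
    best.sort(key=lambda b:b[0])
    for b in best[:3]:print(b)
E
python3 kin.py
```

```text
(np.float64(0.013239832741452075), [-1, 1, -1, 1, -1, 1, -1], [-0.0696, 1.5071, 0.2177, 0.6434, 0.5609, 0.335, -0.0343, 0.0434])
(np.float64(0.0132398327414521), [-1, 1, -1, 1, -1, 1, -1], [-0.0696, 1.5071, 0.2177, 0.6434, 0.5609, 0.335, -0.0343, 0.0434])
(np.float64(0.013239832741452136), [-1, 1, -1, 1, -1, 1, -1], [-0.0696, 1.5071, 0.2177, 0.6434, 0.5609, 0.335, -0.0343, 0.0434])
```

```bash
cat >> kin.py <<'E'
SG=np.array([-1,1,-1,1,-1,1,-1]);X=[-0.0696,1.5071,.2177,.6434,.5609,.335,-.0343,.0434]
LO=np.array([-2.85,-.5,-1.23,.21,-1.02,.16,-2.73]);HI=np.array([2.85,2.14,1.37,2.46,4.16,2.05,2.73])
def ik(p,R,q0,w=.02):
    def f(q):
        T,Rm=fk(q,SG,X);return [*(T-p)*5,*(Rm-R).ravel(),*w*(q-q0)]
    r=least_squares(f,np.clip(q0,LO+.02,HI-.02),bounds=(LO,HI));T,Rm=fk(r.x,SG,X)
    return r.x,np.linalg.norm(T-p),np.degrees(np.linalg.norm(Ro.from_matrix(Rm.T@R).as_rotvec()))
E
python3 - <<'E'
from kin import *
rng=np.random.default_rng(0)
for hd in(120,90,60,30,0,-30,-60,-90):
  for t in (-65,):
    R=tilt(hd,t);p=np.array([.56,.03,.06])+R[:,2]*.0188;b=None
    for k in range(25):
        q,e,a=ik(p,R,LO+(HI-LO)*rng.random(7),.003)
        m=np.min(np.minimum(q-LO,HI-q))
        if e<.005 and a<2 and (b is None or m>b[0]):b=(m,q.round(2),e,a)
    print(hd,t,b)
E
```

```text
120 -65 (np.float64(0.6085517975061128), array([ 0.62,  1.  , -0.62,  1.65, -0.33,  1.39,  0.76]), np.float64(9.983440297991112e-07), np.float64(0.00021222628605517888))
90 -65 (np.float64(0.3433015070042148), array([ 0.79,  0.91, -0.58,  1.9 , -0.68,  1.05,  0.83]), np.float64(5.322238945066077e-07), np.float64(0.00022720068472006547))
60 -65 (np.float64(0.2095993809427038), array([ 1.21,  1.09, -1.01,  2.18, -0.81,  0.39,  0.78]), np.float64(8.858857470118456e-07), np.float64(0.00023301861967989638))
30 -65 (np.float64(1.4240428251710568e-05), array([-0.56,  1.31,  1.2 ,  2.46,  3.9 ,  2.05,  0.82]), np.float64(7.263895867563763e-06), np.float64(0.001378333501270211))
0 -65 None
-30 -65 (np.float64(0.03289076510539779), array([ 0.06,  0.99, -0.85,  2.43,  2.12,  1.75,  1.82]), np.float64(2.059885439925755e-06), np.float64(0.0006250587568510545))
-60 -65 (np.float64(0.33555578801853203), array([-1.42,  1.08,  1.01,  2.11,  0.62,  0.5 ,  2.39]), np.float64(2.222449128296679e-06), np.float64(0.0005262525199670134))
-90 -65 (np.float64(0.6117269050971055), array([-0.87,  0.87,  0.39,  1.85,  0.72,  1.21,  2.09]), np.float64(1.0120895571124948e-06), np.float64(0.00012672122873938607))
```

```bash
python3 - <<'E'
from kin import *
s=bot.read_state()
for name,W in {"via0":[(80,-35,(.57,.06,.2)),(60,0,(.56,.1,.22)),(0,0,(.56,.1,.22)),(-45,0,(.56,.1,.22)),(-90,0,(.56,.06,.22)),(-90,-30,(.55,.03,.17)),(-90,-65,(.55,.01,.13))],
 "via180":[(80,-35,(.57,.06,.2)),(90,0,(.56,.1,.22)),(150,0,(.56,.1,.22)),(210,0,(.56,.1,.22)),(270,0,(.56,.06,.22)),(270,-30,(.55,.03,.17)),(270,-65,(.55,.01,.13))]}.items():
    print(name);q=np.array(s["qpos"]);R=np.array(s["ee_rot"]);p=s["eef_pos"]-R[:,2]*.0188
    for yw,t,P in W:
        Rt=tilt(yw,t);P=np.array(P);w=Ro.from_matrix(R.T@Rt).as_rotvec();p0=p;R0=R
        for k in np.linspace(.1,1,10):
            R=R0@Ro.from_rotvec(w*k).as_matrix();p=p0+(P-p0)*k
            q,e,a=ik(p+R[:,2]*.0188,R,q,.01)
        print(yw,t,q.round(2),round(e,4),round(a,1))
E
```

```text
via0
80 -35 [ 0.79  0.45 -0.82  1.92 -0.37  0.89  0.09] 0.0 0.0
60 0 [ 0.18  0.31 -0.55  1.82  0.18  1.06 -0.95] 0.0 0.0
0 0 [ 0.02  0.29 -0.34  1.82  0.11  1.05 -1.92] 0.0 0.0
-45 0 [-0.09  0.28 -0.2   1.82  0.06  1.05 -2.66] 0.0 0.0
-90 0 [-1.05  0.55  1.27  1.84 -0.57  1.19 -2.73] 0.0 0.0
-90 -30 [-1.17  0.82  1.37  1.87 -0.43  1.05 -2.73] 0.0205 8.4
-90 -65 [-1.25  1.16  1.37  1.88 -0.27  0.93 -2.73] 0.0403 23.9
via180
80 -35 [ 0.79  0.45 -0.82  1.92 -0.37  0.89  0.09] 0.0 0.0
90 0 [ 0.26  0.33 -0.65  1.82  0.23  1.07 -0.47] 0.0 0.0
150 0 [ 0.43  0.39 -0.9   1.82  0.34  1.1   0.46] 0.0 0.0
210 0 [ 0.59  0.51 -1.19  1.83  0.51  1.16  1.33] 0.0 0.0
270 0 [ 0.68  0.52 -1.23  1.84  0.53  1.17  2.42] 0.0 0.0
270 -30 [ 0.26  0.57 -0.94  1.9   0.89  1.39  2.07] 0.0 0.0
270 -65 [-0.11  0.82 -0.65  1.91  1.15  1.77  1.76] 0.0 0.0
```

```bash
python3 - <<'E'
from h import *
plan([((.57,.06,.2),tilt(85,-32),8),((.56,.1,.22),tilt(110,0),6),((.56,.1,.22),tilt(190,0),11),((.56,.08,.22),tilt(268,0),11)],1,None,g=.0188)
E
```

```text
[[0.55, -1.27, -0.03, 3.69, -3.19, -4.55, 1.0], [0.64, -1.21, 0.01, 3.69, -3.19, -4.55, 1.0], [0.73, -1.15, 0.03, 3.69, -3.19, -4.55, 1.0], [0.81, -1.07, 0.05, 3.69, -3.19, -4.55, 1.0], [0.89, -0.99, 0.05, 3.69, -3.19, -4.55, 1.0], [0.96, -0.91, 0.05, 3.69, -3.19, -4.55, 1.0], [1.02, -0.82, 0.04, 3.69, -3.19, -4.55, 1.0], [1.07, -0.72, 0.01, 3.69, -3.19, -4.55, 1.0], [0.55, -0.26, 0.05, 1.16, -5.25, -4.06, 1.0], [0.57, -0.2, -0.01, 1.16, -5.25, -4.06, 1.0], [0.58, -0.15, -0.08, 1.16, -5.25, -4.06, 1.0], [0.58, -0.1, -0.14, 1.16, -5.25, -4.06, 1.0]]
[[0.56, -0.05, -0.21, 1.16, -5.25, -4.06, 1.0], [0.54, -0.0, -0.28, 1.16, -5.25, -4.06, 1.0], [0.0, 0.0, 0.0, 0.0, 0.0, -7.27, 1.0], [0.0, 0.0, 0.0, 0.0, 0.0, -7.27, 1.0], [0.0, 0.0, 0.0, 0.0, 0.0, -7.27, 1.0], [0.0, 0.0, 0.0, 0.0, 0.0, -7.27, 1.0], [0.0, 0.0, 0.0, 0.0, 0.0, -7.27, 1.0], [0.0, 0.0, 0.0, 0.0, 0.0, -7.27, 1.0], [0.0, 0.0, 0.0, 0.0, -0.0, -7.27, 1.0], [0.0, 0.0, 0.0, 0.0, -0.0, -7.27, 1.0], [-0.0, 0.0, 0.0, 0.0, -0.0, -7.27, 1.0], [0.0, 0.0, 0.0, 0.0, -0.0, -7.27, 1.0]]
[[0.0, 0.0, 0.0, 0.0, -0.0, -7.27, 1.0], [0.03, -0.18, -0.0, -0.0, 0.0, -7.09, 1.0], [0.05, -0.17, -0.0, -0.0, 0.0, -7.09, 1.0], [0.07, -0.17, -0.0, -0.0, 0.0, -7.09, 1.0], [0.09, -0.16, 0.0, -0.0, 0.0, -7.09, 1.0], [0.11, -0.14, -0.0, -0.0, 0.0, -7.09, 1.0], [0.13, -0.13, -0.0, -0.0, 0.0, -7.09, 1.0], [0.14, -0.11, -0.0, 0.0, 0.0, -7.09, 1.0], [0.16, -0.09, -0.0, 0.0, 0.0, -7.09, 1.0], [0.17, -0.07, -0.0, 0.0, 0.0, -7.09, 1.0], [0.17, -0.05, -0.0, 0.0, -0.0, -7.09, 1.0], [0.18, -0.03, 0.0, 0.0, -0.0, -7.09, 1.0]]
```

Emit:
carry_out([
  [[0.5, -1.3, 0, 3.7, -3.2, -4.5, 1], [0.6, -1.2, 0, 3.7, -3.2, -4.5, 1], [0.7, -1.1, 0, 3.7, -3.2, -4.5, 1], [0.8, -1.1, 0, 3.7, -3.2, -4.6, 1], [0.9, -1, 0, 3.7, -3.2, -4.6, 1], [1, -0.9, 0, 3.7, -3.2, -4.6, 1], [1, -0.8, 0, 3.7, -3.2, -4.6, 1], [1.1, -0.7, 0, 3.7, -3.2, -4.5, 1], [0.6, -0.3, 0, 1.2, -5.2, -4.1, 1], [0.6, -0.2, 0, 1.2, -5.2, -4.1, 1], [0.6, -0.1, -0.1, 1.2, -5.2, -4.1, 1], [0.6, -0.1, -0.1, 1.2, -5.2, -4.1, 1]],
])

```text
time_s: 10.85
eef_pos: [0.5607, 0.094, 0.1983]
ee_rot: [[-0.219, 0.976, -0.015], [0.959, 0.218, 0.183], [0.182, 0.026, -0.983]]
ft_force: [-0.4, 0.4, -2.1]
gripper_width: 0.04
```

Emit:
carry_out([
  [[0.6, -0.1, -0.2, 1.2, -5.2, -4.1, 1], [0.5, 0, -0.3, 1.2, -5.2, -4.1, 1], [0, 0, 0, 0, 0, -7.3, 1], [0, 0, 0, 0, 0, -7.3, 1], [0, 0, 0, 0, 0, -7.3, 1], [0, 0, 0, 0, 0, -7.3, 1], [0, 0, 0, 0, 0, -7.3, 1], [0, 0, 0, 0, 0, -7.3, 1], [0, 0, 0, 0, 0, -7.3, 1], [0, 0, 0, 0, 0, -7.3, 1], [0, 0, 0, 0, 0, -7.3, 1], [0, 0, 0, 0, 0, -7.3, 1]],
])

```text
time_s: 12.05
eef_pos: [0.5565, 0.1034, 0.2042]
ee_rot: [[-0.997, -0.072, -0.004], [-0.072, 0.997, 0.002], [0.004, 0.002, -1.0]]
ft_force: [0.1, -0.4, -1.4]
gripper_width: 0.0399
```

```bash
cat > st.py <<'E'
from h import *
def st():
    s=bot.read_state();R=s["ee_rot"];print(s["time_s"],s["qpos"].round(2),R.round(3).tolist(),"grasp",(s["eef_pos"]-R[:,2]*.0188).round(4),"w",round(s["gripper_width"],4),"F",s["ft_force"].round(1));return s
E
python3 - <<'E'
from st import *
st()
plan([((.56,.08,.22),tilt(200,0),4),((.56,.08,.22),tilt(268,0),10)],1,None,g=.0188)
E
```

```text
12.05 [ 0.46  0.39 -0.94  1.81  0.35  1.12  1.04] [[-0.997, -0.072, -0.004], [-0.072, 0.997, 0.002], [0.004, 0.002, -1.0]] grasp [0.5566 0.1033 0.223 ] w 0.0399 F [ 0.1 -0.4 -1.4]
[[-0.04, -0.59, 0.07, 0.04, -0.05, -3.97, 1.0], [-0.0, -0.59, 0.07, 0.04, -0.05, -3.97, 1.0], [0.04, -0.59, 0.07, 0.04, -0.05, -3.97, 1.0], [0.08, -0.59, 0.07, 0.04, -0.05, -3.97, 1.0], [0.0, 0.0, 0.0, -0.0, 0.0, -6.8, 1.0], [0.0, 0.0, 0.0, -0.0, 0.0, -6.8, 1.0], [0.0, 0.0, 0.0, -0.0, 0.0, -6.8, 1.0], [0.0, 0.0, 0.0, -0.0, 0.0, -6.8, 1.0], [0.0, 0.0, 0.0, -0.0, 0.0, -6.8, 1.0], [0.0, 0.0, 0.0, 0.0, 0.0, -6.8, 1.0], [0.0, 0.0, 0.0, 0.0, 0.0, -6.8, 1.0], [0.0, 0.0, 0.0, 0.0, -0.0, -6.8, 1.0]]
[[0.0, 0.0, 0.0, 0.0, -0.0, -6.8, 1.0], [0.0, 0.0, 0.0, 0.0, -0.0, -6.8, 1.0]]
```

Model agrees. Finish the spin.

Emit:
carry_out([
  [[0, 0, 0, 0, 0, -7, 1], [0, 0, 0, 0, 0, -7, 1], [0, 0, 0, 0, 0, -7, 1], [0, 0, 0, 0, 0, -7, 1], [0, 0, 0, 0, 0, -7, 1], [0, 0, 0, 0, 0, -7, 1], [0, 0, 0, 0, 0, -7, 1], [0, 0, 0, 0, 0, -7, 1], [0, 0, 0, 0, 0, -7, 1], [0, 0, 0, 0, 0, -7, 1], [0, 0, 0, 0, 0, -7, 1], [0, 0, 0, 0, 0, -7, 1]],
])

```text
time_s: 13.25
eef_pos: [0.5566, 0.1032, 0.204]
ee_rot: [[-0.033, -0.999, -0.004], [-0.999, 0.033, 0.002], [-0.001, 0.004, -1.0]]
ft_force: [0.5, -0.1, -1.5]
gripper_width: 0.0397
```

```bash
python3 - <<'E'
from st import *
st()
plan([((.555,.03,.13),tilt(268,-65),12)],1,None,g=.0188)
E
```

```text
13.25 [ 0.61  0.5  -1.19  1.8   0.49  1.19  2.38] [[-0.033, -0.999, -0.004], [-0.999, 0.033, 0.002], [-0.001, 0.004, -1.0]] grasp [0.5567 0.1032 0.2228] w 0.0397 F [ 0.5 -0.1 -1.5]
[[0.79, -0.01, 0.76, 0.01, 5.42, 0.02, 1.0], [0.71, -0.01, 0.82, 0.01, 5.42, 0.02, 1.0], [0.63, -0.01, 0.87, 0.01, 5.42, 0.02, 1.0], [0.55, -0.01, 0.9, 0.01, 5.42, 0.02, 1.0], [0.46, -0.01, 0.94, 0.01, 5.42, 0.02, 1.0], [0.37, -0.01, 0.96, 0.01, 5.42, 0.02, 1.0], [0.28, -0.01, 0.97, 0.01, 5.42, 0.02, 1.0], [0.18, -0.01, 0.98, 0.01, 5.42, 0.02, 1.0], [0.09, -0.01, 0.97, 0.01, 5.42, 0.02, 1.0], [-0.0, -0.01, 0.96, 0.01, 5.42, 0.02, 1.0], [-0.09, -0.01, 0.94, 0.01, 5.42, 0.02, 1.0], [-0.18, -0.01, 0.91, 0.01, 5.42, 0.02, 1.0]]
```

Emit:
carry_out([
  [[0.8, 0, 0.8, 0, 5.4, 0, 1], [0.7, 0, 0.8, 0, 5.4, 0, 1], [0.6, 0, 0.9, 0, 5.4, 0, 1], [0.6, 0, 0.9, 0, 5.4, 0, 1], [0.5, 0, 0.9, 0, 5.4, 0, 1], [0.4, 0, 1, 0, 5.4, 0, 1], [0.3, 0, 1, 0, 5.4, 0, 1], [0.2, 0, 1, 0, 5.5, 0, 1], [0.1, 0, 1, 0, 5.5, 0, 1], [0, 0, 1, 0, 5.4, 0, 1], [-0.1, 0, 0.9, 0, 5.4, 0, 1], [-0.2, 0, 0.9, 0, 5.4, 0, 1]],
])

```text
time_s: 14.45
eef_pos: [0.5532, 0.0123, 0.1215]
ee_rot: [[-0.013, -0.999, -0.036], [-0.422, 0.038, -0.906], [0.907, 0.004, -0.422]]
ft_force: [-0.2, -0.3, -0.8]
gripper_width: 0.0404
```

```bash
python3 - <<'E'
from st import *
st()
plan([((.555,.03,.075),tilt(268,-65),8)],1,None,g=.0188)
a=snap("scene","s2")
cv2.imwrite("pics/v3.png",cv2.resize(a[110:290,150:350,::-1],(666,600),interpolation=cv2.INTER_CUBIC))
E
```

```text
14.45 [-0.17  0.87 -0.66  1.75  1.04  1.88  1.82] [[-0.013, -0.999, -0.036], [-0.422, 0.038, -0.906], [0.907, 0.004, -0.422]] grasp [0.5539 0.0293 0.1294] w 0.0404 F [-0.2 -0.3 -0.8]
[[-0.62, -0.02, 0.28, 0.03, -0.01, 0.01, 1.0], [-0.62, -0.02, 0.28, 0.03, -0.01, 0.01, 1.0], [-0.62, -0.02, 0.28, 0.03, -0.01, 0.01, 1.0], [-0.62, -0.02, 0.28, 0.03, -0.01, 0.01, 1.0], [-0.62, -0.02, 0.28, 0.03, -0.01, 0.01, 1.0], [-0.62, -0.02, 0.28, 0.03, -0.01, 0.01, 1.0], [-0.62, -0.02, 0.28, 0.03, -0.01, 0.01, 1.0], [-0.62, -0.01, 0.28, 0.03, -0.01, 0.01, 1.0]]
```

View pics/v3.png

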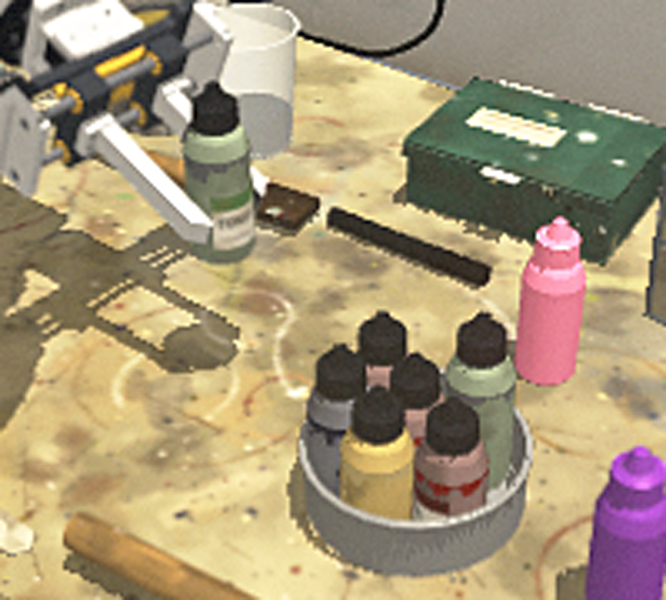

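Emit:
carry_out([
  [[-0.9, 0, 0.4, 0, 0, 0, 1], [-0.9, 0, 0.4, 0, 0, 0, 1], [-0.9, 0, 0.4, 0, 0, 0, 1], [-0.9, 0, 0.4, 0, 0, 0, 1], [-0.9, 0, 0.4, 0, 0, 0, 1], [-0.9, 0, 0.4, 0, 0, 0, 1], [-0.9, 0, 0.5, 0, 0, 0, 1], [-0.3, 0, 0.1, 0, 0, 0, 1], [-0.3, 0, 0.1, 0, 0, 0, 1], [0, 0, 0, 0, 0, 0, 1]],
], squeeze=10)

```text
time_s: 15.5
eef_pos: [0.5527, 0.013, 0.0445]
ee_rot: [[-0.012, -0.999, -0.038], [-0.425, 0.04, -0.904], [0.905, 0.005, -0.425]]
ft_force: [0.4, 0.7, -1.4]
gripper_width: 0.0402
```

Emit:
carry_out([
  [[-0.2, 0, 0.1, 0, 0, 0, 1], [-0.2, 0, 0.1, 0, 0, 0, 1], [0, 0, 0, 0, 0, 0, 1]],
])

```text
time_s: 15.8
eef_pos: [0.5527, 0.0127, 0.0402]
ee_rot: [[-0.013, -0.999, -0.038], [-0.425, 0.04, -0.904], [0.905, 0.005, -0.425]]
ft_force: [0.8, -0.5, -1.1]
gripper_width: 0.0402
```

Emit:
carry_out([
  [[-0.2, 0, 0.1, 0, 0, 0, 1], [0, 0, 0, 0, 0, 0, 1]],
])

```text
time_s: 16.0
eef_pos: [0.5527, 0.0127, 0.0379]
ee_rot: [[-0.013, -0.999, -0.038], [-0.425, 0.04, -0.904], [0.905, 0.005, -0.425]]
ft_force: [0.1, 0.0, -1.3]
gripper_width: 0.0401
```

Emit:
carry_out([
  [[-0.2, 0, 0.1, 0, 0, 0, 1], [0, 0, 0, 0, 0, 0, 1]],
])

```text
time_s: 16.2
eef_pos: [0.5526, 0.0126, 0.0356]
ee_rot: [[-0.013, -0.999, -0.038], [-0.425, 0.04, -0.904], [0.905, 0.005, -0.425]]
ft_force: [-0.4, 0.6, -1.2]
gripper_width: 0.0404
```

Emit:
carry_out([
  [[-0.2, 0, 0.1, 0, 0, 0, 1], [0, 0, 0, 0, 0, 0, 1]],
])

```text
time_s: 16.4
eef_pos: [0.5526, 0.0125, 0.0334]
ee_rot: [[-0.012, -0.999, -0.038], [-0.425, 0.04, -0.904], [0.905, 0.005, -0.425]]
ft_force: [-0.3, 0.2, -1.6]
gripper_width: 0.0404
```

Emit:
carry_out([
  [[-0.1, 0, 0.1, 0, 0, 0, 1], [0, 0, 0, 0, 0, 0, 1]],
])

```text
time_s: 16.6
eef_pos: [0.5526, 0.012, 0.0321]
ee_rot: [[-0.013, -0.999, -0.038], [-0.425, 0.04, -0.904], [0.905, 0.005, -0.425]]
ft_force: [0.4, -0.7, -2.0]
gripper_width: 0.0401
```

Emit:
carry_out([
  [[-0.2, 0, 0.1, 0, 0, 0, 1], [0, 0, 0, 0, 0, 0, 1]],
])

```text
time_s: 16.8
eef_pos: [0.5526, 0.012, 0.0298]
ee_rot: [[-0.012, -0.999, -0.038], [-0.425, 0.04, -0.904], [0.905, 0.005, -0.425]]
ft_force: [-0.4, 0.6, -1.3]
gripper_width: 0.0402
```

Emit:
carry_out([
  [[-0.2, 0, 0.1, 0, 0, 0, 1], [0, 0, 0, 0, 0, 0, 1]],
])

```text
time_s: 17.0
eef_pos: [0.5526, 0.012, 0.0277]
ee_rot: [[-0.013, -0.999, -0.038], [-0.425, 0.04, -0.904], [0.905, 0.005, -0.425]]
ft_force: [0.1, 0.5, -1.0]
gripper_width: 0.0403
```

```bash
python3 - <<'E'
from st import *
s=st();g=s["eef_pos"]-s["ee_rot"][:,2]*.0188
a=snap("scene","s3")
# project bottle with tip at unknown height: measure cap tip
for h in(.110,.118,.124,.130):print(h,proj("scene",[[g[0],g[1],h]]).round(1),proj("scene",[[g[0],g[1],h-.118]]).round(1))
c=proj("scene",[[g[0],g[1],.06]])[0].astype(int);print(c)
x,y=c[0]-40,c[1]-45
cv2.imwrite("pics/v4.png",cv2.resize(a[y:y+80,x:x+80,::-1],(600,600),interpolation=cv2.INTER_CUBIC));print(x,y)
E
```

```text
17.0 [-0.19  1.01 -0.62  1.74  1.09  1.82  1.72] [[-0.013, -0.999, -0.038], [-0.425, 0.04, -0.904], [0.905, 0.005, -0.425]] grasp [0.5533 0.029  0.0357] w 0.0403 F [ 0.1  0.5 -1. ]
0.11 [[214.3 177.2]] [[218.3 220.3]]
0.118 [[214.  174.1]] [[218.1 217.6]]
0.124 [[213.8 171.7]] [[217.9 215.5]]
0.13 [[213.6 169.3]] [[217.7 213.4]]
[216 196]
176 151
```

View pics/v4.png

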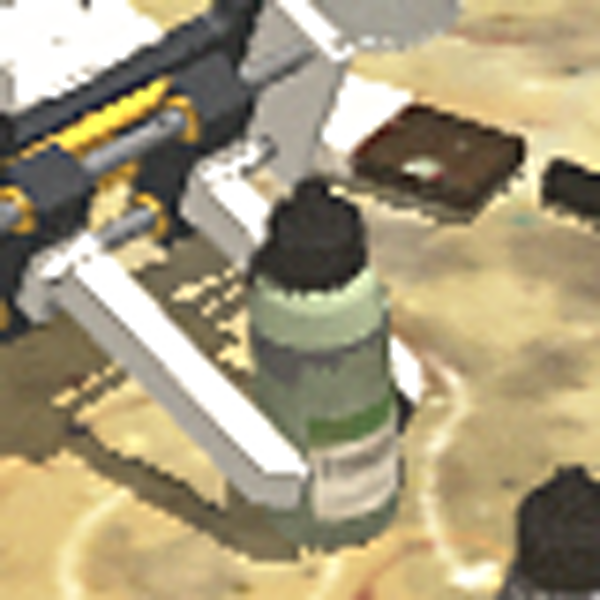

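Emit:
carry_out([
  [[-0.1, 0, 0.05, 0, 0, 0, 1], [0, 0, 0, 0, 0, 0, 1]],
])

```text
time_s: 17.25
eef_pos: [0.5525, 0.0119, 0.0274]
ee_rot: [[-0.013, -0.999, -0.038], [-0.424, 0.04, -0.905], [0.906, 0.005, -0.424]]
ft_force: [-3.0, 0.7, 6.0]
gripper_width: 0.0403
```

Emit:
carry_out([
  [[-0.1, 0, 0.05, 0, 0, 0, 1], [0, 0, 0, 0, 0, 0, 1]],
])

```text
time_s: 17.45
eef_pos: [0.5522, 0.0118, 0.0268]
ee_rot: [[-0.013, -0.999, -0.038], [-0.423, 0.04, -0.905], [0.906, 0.005, -0.423]]
ft_force: [-5.3, 1.8, 11.5]
gripper_width: 0.04
```

Emit:
carry_out([
  [[-0.1, 0, 0.05, 0, 0, 0, 1], [0, 0, 0, 0, 0, 0, 1]],
])

```text
time_s: 17.65
eef_pos: [0.5523, 0.0118, 0.0259]
ee_rot: [[-0.013, -0.999, -0.038], [-0.423, 0.04, -0.905], [0.906, 0.005, -0.423]]
ft_force: [-5.5, 3.0, 13.6]
gripper_width: 0.0402
```

Emit:
carry_out([
  [[0.1, 0, 0, 0, 0, 0, 1], [0, 0, 0, 0, 0, 0, 0.1], [0, 0, 0, 0, 0, 0, 0], [0, 0, 0, 0, 0, 0, -0.1], [0, 0, 0, 0, 0, 0, -0.3], [0, 0, 0, 0, 0, 0, -0.5], [0, 0, 0, 0, 0, 0, -0.6], [0, 0, 0, 0, 0, 0, -0.6]],
])

```text
time_s: 18.45
eef_pos: [0.5526, 0.0115, 0.0253]
ee_rot: [[-0.013, -0.999, -0.038], [-0.425, 0.04, -0.904], [0.905, 0.005, -0.425]]
ft_force: [-0.1, 0.1, -0.3]
gripper_width: 0.0749
```

Emit:
carry_out([
  [[0, 0, -0.5, 0, 0, 0, -0.6], [0, 0, -1, 0, 0, 0, -0.6], [0, 0, -1.5, 0, 0, 0, -0.6], [0, 0, -2, 0, 0, 0, -0.6], [0, 0, -2, 0, 0, 0, -0.6], [0, 0, -2, 0, 0, 0, -0.6], [0, 0, -2, 0, 0, 0, -0.6], [1, 0, -1, 0, -6, 0, -0.6], [1.5, 0, -1, 0, -6, 0, -0.6], [1.5, 0, -1, 0, -6, 0, -0.6], [1.5, 0, -1, 0, -6, 0, -0.6], [1.5, 0, -1, 0, -6, 0, -0.6]],
])

```text
time_s: 19.65
eef_pos: [0.5572, 0.1094, 0.1583]
ee_rot: [[-0.029, -0.999, -0.024], [-0.823, 0.038, -0.567], [0.567, 0.003, -0.823]]
ft_force: [0.2, -0.6, -0.8]
gripper_width: 0.0752
```

```bash
python3 - <<'E'
from st import *
s=st()
plan([((.54,.06,.28),down(240),9),((.52,-.10,.20),down(210),9)],-.6,s)
E
```

```text
19.65 [ 0.04  0.67 -0.92  1.72  0.85  1.61  1.96] [[-0.029, -0.999, -0.024], [-0.823, 0.038, -0.567], [0.567, 0.003, -0.823]] grasp [0.5577 0.1201 0.1738] w 0.0752 F [ 0.2 -0.6 -0.8]
[[1.22, 0.18, -0.8, -0.91, -3.77, 3.0, -0.6], [1.18, 0.13, -0.87, -0.91, -3.77, 3.0, -0.6], [1.12, 0.08, -0.95, -0.91, -3.77, 3.0, -0.6], [1.06, 0.04, -1.02, -0.91, -3.77, 3.0, -0.6], [0.99, 0.0, -1.09, -0.91, -3.77, 3.0, -0.6], [0.92, -0.03, -1.15, -0.91, -3.77, 3.0, -0.6], [0.84, -0.06, -1.21, -0.91, -3.77, 3.0, -0.6], [0.75, -0.08, -1.26, -0.91, -3.77, 3.0, -0.6], [0.66, -0.1, -1.31, -0.91, -3.77, 3.0, -0.6], [1.65, -0.7, 0.89, -0.0, 0.0, 3.33, -0.6], [1.61, -0.79, 0.89, -0.0, 0.0, 3.33, -0.6], [1.56, -0.88, 0.89, -0.0, 0.0, 3.33, -0.6]]
[[1.5, -0.97, 0.89, -0.0, -0.0, 3.33, -0.6], [1.45, -1.06, 0.89, -0.0, -0.0, 3.33, -0.6], [1.38, -1.14, 0.89, -0.0, -0.0, 3.33, -0.6], [1.31, -1.22, 0.89, -0.0, -0.0, 3.33, -0.6], [1.24, -1.29, 0.89, -0.0, -0.0, 3.33, -0.6], [1.16, -1.36, 0.89, -0.0, -0.0, 3.33, -0.6]]
```

```bash
python3 - <<'E'
from st import *
plan([((.555,.09,.25),down(245),6),((.55,-.04,.26),down(190),8),((.545,-.15,.22),down(135),8)],-.6,None)
E
```

```text
[[1.13, 0.03, -1.07, -1.12, -5.69, 3.7, -0.6], [1.02, -0.02, -1.18, -1.12, -5.69, 3.7, -0.6], [0.9, -0.06, -1.28, -1.12, -5.69, 3.7, -0.6], [0.76, -0.08, -1.36, -1.12, -5.69, 3.7, -0.6], [0.62, -0.1, -1.43, -1.12, -5.69, 3.7, -0.6], [0.47, -0.11, -1.49, -1.12, -5.69, 3.7, -0.6], [1.5, -0.63, -0.12, -0.0, 0.0, 6.87, -0.6], [1.41, -0.81, -0.13, -0.0, 0.0, 6.88, -0.6], [1.31, -0.97, -0.13, -0.0, 0.0, 6.88, -0.6], [1.18, -1.12, -0.12, -0.0, 0.0, 6.87, -0.6], [1.04, -1.25, -0.12, -0.0, 0.0, 6.87, -0.6], [0.88, -1.37, -0.13, -0.0, -0.0, 6.88, -0.6]]
[[0.71, -1.46, -0.13, -0.0, -0.0, 6.87, -0.6], [0.53, -1.54, -0.12, -0.0, -0.0, 6.88, -0.6], [0.3, -1.34, 0.5, 0.0, 0.0, 6.87, -0.6], [0.14, -1.37, 0.5, 0.0, 0.0, 6.87, -0.6], [-0.03, -1.38, 0.5, 0.0, 0.0, 6.88, -0.6], [-0.19, -1.36, 0.5, 0.0, 0.0, 6.88, -0.6], [-0.35, -1.33, 0.5, 0.0, 0.0, 6.87, -0.6], [-0.51, -1.28, 0.5, -0.0, 0.0, 6.88, -0.6], [-0.66, -1.21, 0.5, -0.0, -0.0, 6.88, -0.6], [-0.8, -1.12, 0.5, -0.0, -0.0, 6.88, -0.6]]
```

Emit:
carry_out([
  [[1.1, 0, -1.1, -1.1, -5.7, 3.7, -0.6], [1, 0, -1.2, -1.1, -5.7, 3.7, -0.6], [0.9, -0.1, -1.3, -1.1, -5.7, 3.7, -0.6], [0.8, -0.1, -1.4, -1.1, -5.7, 3.7, -0.6], [0.6, -0.1, -1.4, -1.1, -5.7, 3.7, -0.6], [0.5, -0.1, -1.5, -1.1, -5.7, 3.7, -0.6], [1.5, -0.6, -0.1, 0, 0, 6.9, -0.6], [1.4, -0.8, -0.1, 0, 0, 6.9, -0.6], [1.3, -1, -0.1, 0, 0, 6.9, -0.6], [1.2, -1.1, -0.1, 0, 0, 6.9, -0.6], [1, -1.3, -0.1, 0, 0, 6.9, -0.6], [0.9, -1.4, -0.1, 0, 0, 6.9, -0.6]],
])

```text
time_s: 20.85
eef_pos: [0.552, -0.0086, 0.2563]
ee_rot: [[-0.918, -0.396, 0.001], [-0.396, 0.918, -0.004], [0.001, -0.004, -1.0]]
ft_force: [-0.2, -0.0, 0.2]
gripper_width: 0.0752
```

Emit:
carry_out([
  [[0.7, -1.5, -0.1, 0, 0, 6.9, -0.6], [0.5, -1.5, -0.1, 0, 0, 6.9, -0.6], [0.3, -1.3, 0.5, 0, 0, 6.9, -0.6], [0.1, -1.4, 0.5, 0, 0, 6.9, -0.6], [0, -1.4, 0.5, 0, 0, 6.9, -0.6], [-0.2, -1.4, 0.5, 0, 0, 6.9, -0.6], [-0.4, -1.3, 0.5, 0, 0, 6.9, -0.6], [-0.5, -1.3, 0.5, 0, 0, 6.9, -0.6], [-0.7, -1.2, 0.5, 0, 0, 6.9, -0.6], [-0.8, -1.1, 0.5, 0, 0, 6.9, -0.6], [0, 0, 0, 0, 0, 0, -0.6]],
])

```text
time_s: 21.95
eef_pos: [0.546, -0.1527, 0.2179]
ee_rot: [[-0.699, 0.715, -0.0], [0.715, 0.699, -0.004], [-0.003, -0.003, -1.0]]
ft_force: [0.3, -0.0, -0.1]
gripper_width: 0.0755
```

```bash
python3 - <<'E'
from st import *
s=st();im=snap("wrist","w5")
B=dict(mid=(.5283,-.1451,.109),stray=(.568,-.1622,.121),L=(.5468,-.1078,.109),R=(.511,-.1827,.109),stand=(.553,.024,.118))
for k,v in B.items():print(k,proj("wrist",[v],s).round(1))
cv2.imwrite("pics/v5.png",cv2.resize(im[:,:,::-1],(768,576),interpolation=cv2.INTER_CUBIC))
E
```

```text
21.95 [ 0.72  0.31 -0.68  1.81  0.22  1.1   0.74] [[-0.699, 0.715, -0.0], [0.715, 0.699, -0.004], [-0.003, -0.003, -1.0]] grasp [ 0.546  -0.1526  0.2367] w 0.0755 F [ 0.3 -0.  -0.1]
mid [[250.3 169.4]]
stray [[268.5 215.9]]
L [[294.3 154.4]]
R [[208.1 185.3]]
stand [[418.1  46. ]]
```

View pics/v5.png

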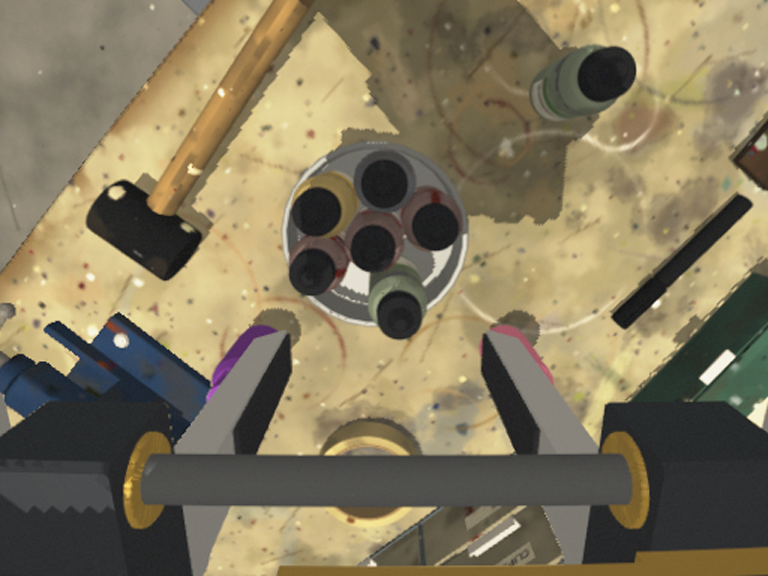

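```bash
cat > caps.py <<'E'
from st import *
def caps(im,s,seeds,r=24,thr=48):
    g=cv2.cvtColor(im,cv2.COLOR_RGB2GRAY);out={}
    m=cv2.morphologyEx((g<thr).astype(np.uint8),cv2.MORPH_OPEN,np.ones((5,5)))
    for k,(u,v,z) in seeds.items():
        mm=np.zeros_like(m);cv2.circle(mm,(int(u),int(v)),r,1,-1)
        cs=cv2.findContours(m*mm,cv2.RETR_EXTERNAL,cv2.CHAIN_APPROX_NONE)[0]
        if not cs: print(k,"none");continue
        c=max(cs,key=cv2.contourArea)
        (cx,cy),R=cv2.minEnclosingCircle(c);M=cv2.moments(c);c2=(M["m10"]/M["m00"],M["m01"]/M["m00"])
        P=onz("wrist",[c2],z,s)[0];out[k]=P
        print(k,np.round(c2,1),"R",round(R,1),"area",cv2.contourArea(c),P.round(4))
    return out
E
python3 - <<'E'
from caps import *
s=bot.read_state();im=cv2.imread("pics/w5.png")[:,:,::-1]
f=1/1.5
o=caps(im,s,dict(mid=(373*f,246*f,.092),stray=(400*f,315*f,.104),L=(436*f,227*f,.092),R=(313*f,272*f,.092),blue=(385*f,183*f,.096),yel=(318*f,211*f,.1),stand=(608*f,73*f,.101)))
tin=onz("wrist",[[250,155.3]],.046,s)[0];print("tin",tin)
for k in o:
    d=o[k]-tin;print(k,round(np.hypot(*d[:2])*1e3,1),round(np.degrees(np.arctan2(d[1],d[0])),1))
E
```

```text
mid [248.2 165.2] R 15.4 area 676.0 [ 0.5264 -0.1452  0.092 ]
stray [265.9 209.3] R 15.7 area 664.5 [ 0.5666 -0.1619  0.104 ]
L [289.7 150.7] R 15.8 area 711.0 [ 0.5445 -0.1078  0.092 ]
R [207.9 180.6] R 15.5 area 665.5 [ 0.5092 -0.1834  0.092 ]
blue [255.7 122.2] R 16.0 area 735.5 [ 0.5031 -0.1114  0.096 ]
yel [210.8 141. ] R 16.0 area 733.0 [ 0.4857 -0.1519  0.1   ]
stand [404.  49.] R 19.9 area 998.5 [0.5493 0.0225 0.101 ]
tin [ 0.52521651 -0.14323096  0.046     ]
mid 2.3 -59.3
stray 45.5 -24.3
L 40.3 61.5
R 43.2 -111.7
blue 38.8 124.8
yel 40.5 -167.7
stand 167.5 81.7
```

Emit:
carry_out([
  [[-0.7, 0.3, 1, 0, 0, 0, -0.06], [-0.7, 0.3, 1.5, 0, 0, 0, -0.06], [-0.7, 0.2, 1.5, 0, 0, 0, -0.06], [0, 0, 1.5, 0, 0, 0, -0.06], [0, 0, 1.5, 0, 0, 0, -0.06], [0, 0, 1, 0, 0, 0, -0.06], [0, 0, 0, 0, 0, 0, -0.06]],
])

```text
time_s: 22.7
eef_pos: [0.5655, -0.1613, 0.1363]
ee_rot: [[-0.701, 0.713, -0.002], [0.713, 0.701, -0.003], [-0.001, -0.004, -1.0]]
ft_force: [-0.1, 0.8, 0.2]
gripper_width: 0.0498
```

```bash
python3 - <<'E'
from caps import *
s=st();im=snap("wrist","w6")
p=proj("wrist",[(.5666,-.1619,.104),(.5264,-.1452,.092)],s);print(p)
caps(im,s,dict(stray=(*p[0],.104),mid=(*p[1],.092)),r=34)
plan([((.5666,-.1619,.096),down(135),4)],-.06,s)
E
```

```text
22.7 [ 0.67  0.43 -0.64  1.84  0.31  0.98  0.68] [[-0.701, 0.713, -0.002], [0.713, 0.701, -0.003], [-0.001, -0.004, -1.0]] grasp [ 0.5655 -0.1612  0.1551] w 0.0498 F [-0.1  0.8  0.2]
[[258.85949228 218.74880528]
 [234.54851818 158.19149149]]
stray [256.1 217.6] R 21.0 area 1141.5 [ 0.5647 -0.1626  0.104 ]
mid [233.2 159.9] R 21.7 area 1317.0 [ 0.5266 -0.1467  0.092 ]
[[-0.03, 0.01, 1.01, -0.05, 0.01, -0.12, -0.06], [-0.03, 0.01, 1.01, -0.05, 0.01, -0.12, -0.06], [-0.03, 0.01, 1.01, -0.05, 0.01, -0.12, -0.06], [-0.03, 0.01, 1.01, -0.05, 0.01, -0.12, -0.06]]
```

Emit:
carry_out([
  [[0, -0.05, 1, 0, 0, 0, -0.06], [0, -0.05, 1, 0, 0, 0, -0.06], [0, 0, 1, 0, 0, 0, -0.06], [0, 0, 1, 0, 0, 0, -0.06], [0, 0, 0, 0, 0, 0, 0.1], [0, 0, 0, 0, 0, 0, 0.25], [0, 0, 0, 0, 0, 0, 0.35], [0, 0, 0, 0, 0, 0, 0.45], [0, 0, 0, 0, 0, 0, 0.7], [0, 0, 0, 0, 0, 0, 1], [0, 0, 0, 0, 0, 0, 1]],
], squeeze=10)

```text
time_s: 23.85
eef_pos: [0.5661, -0.1625, 0.0984]
ee_rot: [[-0.701, 0.713, 0.001], [0.713, 0.701, -0.004], [-0.004, -0.002, -1.0]]
ft_force: [-0.0, 0.2, 4.5]
gripper_width: 0.028
```

Emit:
carry_out([
  [[0, 0, -0.4, 0, 0, 0, 1], [0, 0, -0.4, 0, 0, 0, 1], [0.2, 0.3, 0, 0, 0, 0, 1], [0.2, 0.4, 0, 0, 0, 0, 1], [0.2, 0.3, 0, 0, 0, 0, 1], [0.3, 0.2, 0, 0, 0, 0, 1], [0.2, 0.2, 0, 0, 0, 0, 1], [0, 0, 0, 0, 0, 0, 1]],
], squeeze=15)

```text
time_s: 24.65
eef_pos: [0.5681, -0.1441, 0.1059]
ee_rot: [[-0.702, 0.713, 0.0], [0.713, 0.702, -0.004], [-0.003, -0.003, -1.0]]
ft_force: [0.5, -0.7, -0.8]
gripper_width: 0.0278
```

Emit:
carry_out([
  [[0.1, 0.2, 0, 0, 0, 0, 1], [0.1, 0.1, 0, 0, 0, 0, 1], [0, 0, 0, 0, 0, 0, 1]],
])

```text
time_s: 24.95
eef_pos: [0.5688, -0.141, 0.1059]
ee_rot: [[-0.701, 0.713, 0.0], [0.713, 0.701, -0.004], [-0.003, -0.003, -1.0]]
ft_force: [-0.6, -0.3, -0.7]
gripper_width: 0.0278
```

```bash
python3 - <<'E'
from caps import *
s=st();im=snap("wrist","w7")
B=dict(mid=(.5264,-.1452,.092),L=(.5445,-.1078,.092),R=(.5092,-.1834,.092))
caps(im,s,{k:(*proj("wrist",[v],s)[0],v[2]) for k,v in B.items()},r=30)
E
```

```text
24.95 [ 0.63  0.46 -0.63  1.87  0.34  0.92  0.61] [[-0.701, 0.713, 0.0], [0.713, 0.701, -0.004], [-0.003, -0.003, -1.0]] grasp [ 0.5688 -0.141   0.1247] w 0.0278 F [-0.6 -0.3 -0.7]
mid [202.9 187.2] R 25.0 area 1763.5 [ 0.5263 -0.1465  0.092 ]
L [266.9 165.2] R 25.1 area 1770.5 [ 0.5447 -0.1092  0.092 ]
R [149.2 208.6] R 23.1 area 1093.5 [ 0.5116 -0.1806  0.092 ]
```

Emit:
carry_out([
  [[0.1, 0.1, 0, 0, 0, 0, 1], [0, 0, 0, 0, 0, 0, 1]],
])

```text
time_s: 25.2
eef_pos: [0.5688, -0.1396, 0.1059]
ee_rot: [[-0.701, 0.713, 0.0], [0.713, 0.701, -0.004], [-0.003, -0.003, -1.0]]
ft_force: [0.3, 1.7, -0.7]
gripper_width: 0.0276
```

Emit:
carry_out([
  [[0.1, 0.1, 0, 0, 0, 0, 1], [0, 0, 0, 0, 0, 0, 1]],
])

```text
time_s: 25.4
eef_pos: [0.5689, -0.1382, 0.1059]
ee_rot: [[-0.701, 0.713, 0.0], [0.713, 0.701, -0.004], [-0.003, -0.002, -1.0]]
ft_force: [0.9, -0.4, -1.1]
gripper_width: 0.0278
```

Emit:
carry_out([
  [[0, 0, 0.4, 0, 0, 0, 1], [0, 0, 0.3, 0, 0, 0, 1], [0, 0, 0, 0, 0, 0, 1]],
])

```text
time_s: 25.7
eef_pos: [0.5687, -0.1384, 0.0985]
ee_rot: [[-0.701, 0.713, 0.0], [0.713, 0.701, -0.004], [-0.003, -0.003, -1.0]]
ft_force: [-0.5, 0.1, -1.3]
gripper_width: 0.028
```

Emit:
carry_out([
  [[0, 0, 0.1, 0, 0, 0, 1], [0, 0, 0, 0, 0, 0, 1]],
])

```text
time_s: 25.9
eef_pos: [0.5692, -0.1385, 0.0982]
ee_rot: [[-0.701, 0.713, 0.001], [0.713, 0.701, -0.004], [-0.004, -0.002, -1.0]]
ft_force: [-0.6, -0.5, 4.7]
gripper_width: 0.0278
```

Touching the floor (+4.7 N). Now open a little, rise, and look.

Emit:
carry_out([
  [[0, 0, 0, 0, 0, 0, 0.4], [0, 0, 0, 0, 0, 0, 0.25], [0, 0, 0, 0, 0, 0, 0.1], [0, 0, 0, 0, 0, 0, 0.1], [0, 0, -1, 0, 0, 0, 0.1], [0, 0, -2, 0, 0, 0, 0.1], [0, 0, -3, 0, 0, 0, 0.1], [0, 0, -3, 0, 0, 0, 0.1], [0.7, -0.5, -3, 0, 0, 0, 0.1], [0.7, -0.5, 0, 0, 0, 0, 0.1], [0, 0, 0, 0, 0, 0, 0.1]],
])

```text
time_s: 27.0
eef_pos: [0.5513, -0.135, 0.2188]
ee_rot: [[-0.701, 0.713, 0.001], [0.713, 0.701, -0.005], [-0.005, -0.003, -1.0]]
ft_force: [-0.3, -0.1, -0.6]
gripper_width: 0.0423
```

```bash
python3 - <<'E'
from caps import *
s=st();im=snap("wrist","w8")
B=dict(mid=(.5264,-.1452,.092),stray=(.5690,-.1385,.104),L=(.5445,-.1078,.092),R=(.5092,-.1834,.092),blue=(.5031,-.1114,.096),yel=(.4857,-.1519,.1),stand=(.5493,.0225,.101))
o=caps(im,s,{k:(*proj("wrist",[v],s)[0],v[2]) for k,v in B.items()},r=30)
print(proj("wrist",[(.5268,-.1456,.046)],s))
d=lambda a,b:round(np.hypot(*(o[a]-o[b])[:2])*1e3,1)
print("stray-L",d("stray","L"),"stray-R",d("stray","R"),"stray-mid",d("stray","mid"),"R-mid",d("R","mid"),"L-mid",d("L","mid"))
cv2.imwrite("pics/v8.png",cv2.resize(im[40:290,110:443,::-1],(799,600),interpolation=cv2.INTER_CUBIC))
E
```

```text
27.0 [ 0.69  0.31 -0.68  1.8   0.22  1.1   0.7 ] [[-0.701, 0.713, 0.001], [0.713, 0.701, -0.005], [-0.005, -0.003, -1.0]] grasp [ 0.5513 -0.1349  0.2376] w 0.0423 F [-0.3 -0.1 -0.6]
mid [232.3 171.4] R 14.8 area 501.0 [ 0.525  -0.1439  0.092 ]
stray [268.3 199.9] R 14.1 area 467.0 [ 0.5669 -0.1375  0.104 ]
L [272.4 159.2] R 15.7 area 681.0 [ 0.544  -0.1087  0.092 ]
R [193.8 187.2] R 15.1 area 441.5 [ 0.5091 -0.1817  0.092 ]
blue [238.1 131.9] R 15.7 area 723.5 [ 0.5031 -0.1125  0.096 ]
yel [196.4 147.8] R 15.2 area 517.0 [ 0.4856 -0.1494  0.1   ]
stand [384.4  60.3] R 19.3 area 963.5 [0.5501 0.0209 0.101 ]
[[235.7034592  164.90040749]]
stray-L 36.9 stray-R 72.8 stray-mid 42.4 R-mid 41.0 L-mid 40.1
```

View pics/v8.png

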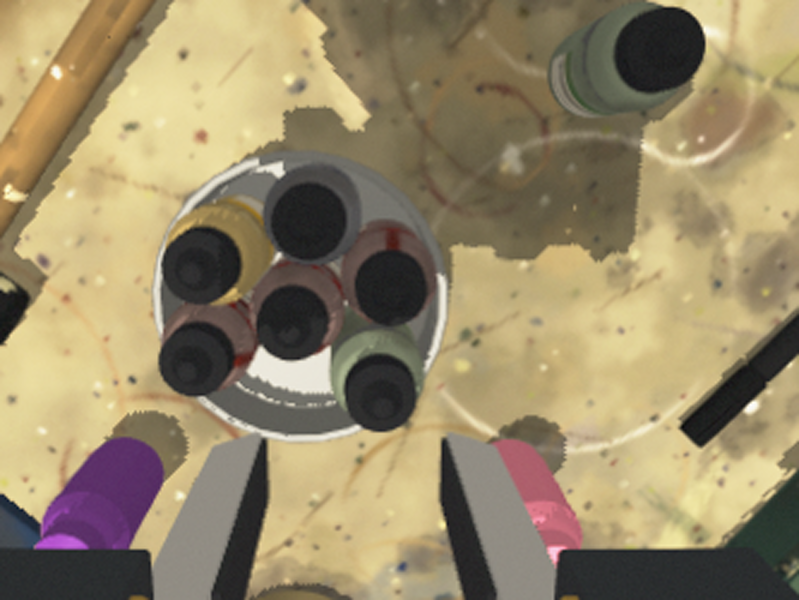

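```bash
python3 - <<'E'
from st import *
s=bot.read_state()
px=dict(stray=(268.3,203.0,.106),L=(272.5,158.8,.094),mid=(231.7,174.2,.094),R=(192,189.2,.094),stand=(385.,60.8,.101))
o={k:onz("wrist",[v[:2]],v[2],s)[0] for k,v in px.items()}
for k in o:print(k,o[k].round(4))
d=lambda a,b:round(np.hypot(*(o[a]-o[b])[:2])*1e3,1)
print("stray-L",d("stray","L"),"stray-R",d("stray","R"),"stray-mid",d("stray","mid"),"R-mid",d("R","mid"),"L-mid",d("L","mid"))
plan([((.5500,.022,.19),down(67),12),((.5500,.022,.135),down(67),4)],-.06,s)
E
```

```text
stray [ 0.5684 -0.1392  0.106 ]
L [ 0.5433 -0.1081  0.094 ]
mid [ 0.5262 -0.1458  0.094 ]
R [ 0.509  -0.1836  0.094 ]
stand [0.5506 0.0207 0.101 ]
stray-L 39.9 stray-R 74.1 stray-mid 42.7 R-mid 41.5 L-mid 41.4
[[0.94, 0.91, 0.23, -0.0, 0.02, 5.63, -0.06], [1.03, 0.81, 0.23, -0.0, 0.02, 5.63, -0.06], [1.1, 0.71, 0.23, -0.0, 0.02, 5.63, -0.06], [1.17, 0.6, 0.23, -0.0, 0.02, 5.63, -0.06], [1.22, 0.48, 0.23, -0.0, 0.02, 5.63, -0.06], [1.26, 0.36, 0.23, -0.0, 0.02, 5.63, -0.06], [1.29, 0.23, 0.23, -0.0, 0.02, 5.63, -0.06], [1.31, 0.11, 0.23, -0.0, 0.02, 5.63, -0.06], [1.31, -0.02, 0.23, -0.0, 0.02, 5.63, -0.06], [1.3, -0.15, 0.23, -0.0, 0.02, 5.63, -0.06], [1.28, -0.28, 0.23, -0.0, 0.02, 5.63, -0.06], [1.25, -0.4, 0.23, -0.0, 0.02, 5.63, -0.06]]
[[0.0, 0.0, 1.37, 0.0, 0.0, 0.0, -0.06], [0.0, 0.0, 1.38, 0.0, 0.0, 0.0, -0.06], [0.0, 0.0, 1.38, 0.0, 0.0, 0.0, -0.06], [0.0, 0.0, 1.37, 0.0, 0.0, 0.0, -0.06]]
```

Emit:
carry_out([
  [[0.9, 0.9, 0.2, 0, 0, 5.6, -0.06], [1, 0.8, 0.2, 0, 0, 5.6, -0.06], [1.1, 0.7, 0.2, 0, 0, 5.6, -0.06], [1.2, 0.6, 0.2, 0, 0, 5.6, -0.06], [1.2, 0.5, 0.2, 0, 0, 5.6, -0.06], [1.3, 0.4, 0.2, 0, 0, 5.6, -0.06], [1.3, 0.2, 0.2, 0, 0, 5.6, -0.06], [1.3, 0.1, 0.2, 0, 0, 5.7, -0.06], [1.3, 0, 0.2, 0, 0, 5.7, -0.06], [1.3, -0.1, 0.2, 0, 0, 5.7, -0.06], [1.3, -0.3, 0.2, 0, 0, 5.7, -0.06], [1.3, -0.4, 0.2, 0, 0, 5.7, -0.06]],
])

```text
time_s: 28.25
eef_pos: [0.5509, 0.0232, 0.1921]
ee_rot: [[0.397, 0.918, -0.001], [0.918, -0.397, -0.004], [-0.004, 0.0, -1.0]]
ft_force: [0.3, -0.5, -0.2]
gripper_width: 0.0499
```

Emit:
carry_out([
  [[0, 0, 1.5, 0, 0, 0, -0.06], [0, 0, 1.5, 0, 0, 0, -0.06], [0, 0, 1.5, 0, 0, 0, -0.06], [0, 0, 1, 0, 0, 0, -0.06], [0, 0, 0, 0, 0, 0, -0.06]],
])

```text
time_s: 28.75
eef_pos: [0.5503, 0.0218, 0.1362]
ee_rot: [[0.394, 0.919, -0.003], [0.919, -0.394, -0.004], [-0.005, -0.001, -1.0]]
ft_force: [-0.2, -0.5, 0.5]
gripper_width: 0.0498
```

```bash
python3 - <<'E'
from caps import *
s=st();im=snap("wrist","w9")
p=proj("wrist",[(.5506,.0207,.101)],s)[0]
o=caps(im,s,dict(stand=(*p,.101)),r=40);print(p)
P=o["stand"]
plan([((P[0],P[1],.097),down(67),4)],-.06,s)
E
```

```text
28.75 [ 0.29  0.35 -0.54  1.93  0.23  0.93 -0.77] [[0.394, 0.919, -0.003], [0.919, -0.394, -0.004], [-0.005, -0.001, -1.0]] grasp [0.5503 0.0219 0.155 ] w 0.0498 F [-0.2 -0.5  0.5]
stand [259.1 211.9] R 21.7 area 1321.0 [0.5515 0.023  0.101 ]
[259.16431129 215.23797622]
[[0.05, 0.02, 0.98, -0.01, 0.07, -0.04, -0.06], [0.04, 0.02, 0.98, -0.01, 0.07, -0.04, -0.06], [0.04, 0.02, 0.98, -0.01, 0.07, -0.04, -0.06], [0.04, 0.02, 0.98, -0.01, 0.07, -0.04, -0.06]]
```

Emit:
carry_out([
  [[0, 0, 1, 0, 0.1, 0, -0.06], [0.1, 0, 1, 0, 0.1, 0, -0.06], [0, 0, 1, 0, 0, 0, -0.06], [0, 0, 0.9, 0, 0, 0, -0.06], [0, 0, 0, 0, 0, 0, 0.1], [0, 0, 0, 0, 0, 0, 0.25], [0, 0, 0, 0, 0, 0, 0.35], [0, 0, 0, 0, 0, 0, 0.45], [0, 0, 0, 0, 0, 0, 0.7], [0, 0, 0, 0, 0, 0, 1], [0, 0, 0, 0, 0, 0, 1]],
], squeeze=15)

```text
time_s: 29.9
eef_pos: [0.5521, 0.0233, 0.0996]
ee_rot: [[0.394, 0.919, 0.003], [0.919, -0.394, -0.001], [0.0, 0.003, -1.0]]
ft_force: [0.3, 0.2, 3.8]
gripper_width: 0.0279
```

Emit:
carry_out([
  [[0, 0, -1, 0, 0, 0, 1], [0, 0, -2, 0, 0, 0, 1], [0, 0, -3, 0, 0, 0, 1], [0, 0, -3, 0, 0, 0, 1], [0, 0, -3, 0, 0, 0, 1], [0, 0, -2.5, 0, 0, 0, 1], [-1, 0.4, 0, 0, 0, 0, 1], [-1.8, 0.8, 0, 0, 0, 0, 1], [-2, 0.9, 0, 0, 0, 0, 1], [-2, 0.9, 0, 0, 0, 0, 1], [-2, 0.9, 0, 0, 0, 0, 1], [-2, 0.9, 0, 0, 0, 0, 1]],
])

```text
time_s: 31.1
eef_pos: [0.5523, -0.096, 0.2438]
ee_rot: [[0.394, 0.919, 0.001], [0.919, -0.394, -0.001], [-0.0, 0.001, -1.0]]
ft_force: [0.2, 0.4, -1.4]
gripper_width: 0.0275
```

Emit:
carry_out([
  [[-2, 0.9, 0, 0, 0, 0, 1], [-2, 0.9, 0, 0, 0, 0, 1], [-1.8, 0.7, 0, 0, 0, 0, 1], [-1.2, 0.4, 0, 0, 0, 0, 1], [-0.8, 0.3, 0, 0, 0, 0, 1], [0, 0, 0, 0, 0, 0, 1]],
])

```text
time_s: 31.7
eef_pos: [0.5514, -0.1799, 0.2442]
ee_rot: [[0.395, 0.919, 0.001], [0.919, -0.395, -0.001], [-0.0, 0.001, -1.0]]
ft_force: [-0.2, -0.6, -0.7]
gripper_width: 0.0272
```

```bash
python3 - <<'E'
from st import *
s=st();R=s["ee_rot"];print("tool delta cm",(R.T@(np.array([.5522,-.1795,s["eef_pos"][2]])-s["eef_pos"])*100).round(2))
a=snap("scene","s9");w=snap("wrist","w10");t=snap("top","t9")
cv2.imwrite("pics/v9.png",np.hstack([cv2.resize(a[100:300,200:360,::-1],(440,550),interpolation=cv2.INTER_CUBIC),cv2.resize(w[:,100:412,::-1],(350,550))]))
E
```

```text
31.7 [ 0.58  0.27 -0.45  1.76  0.13  1.14 -0.32] [[0.395, 0.919, 0.001], [0.919, -0.395, -0.001], [-0.0, 0.001, -1.0]] grasp [ 0.5514 -0.1799  0.263 ] w 0.0272 F [-0.2 -0.6 -0.7]
tool delta cm [0.07 0.06 0.  ]
```

View pics/v9.png

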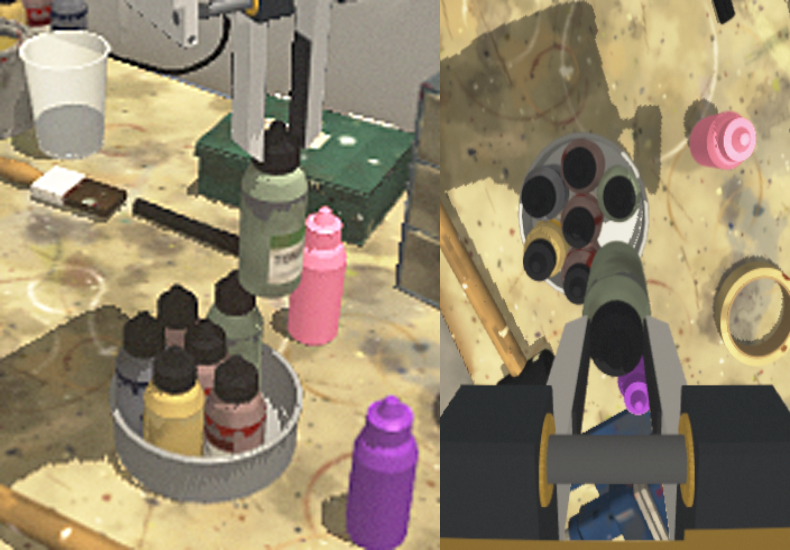

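```bash
python3 - <<'E'
from st import *
s=bot.read_state();x,y,z=s["eef_pos"];b=z-.0996
for h in(.118,.1,.06,.02,0):print(h,proj("scene",[(x,y,b+h)]).round(1),proj("wrist",[(x,y,b+h)],s).round(1))
a=cv2.imread("pics/s9.png");L=cv2.cvtColor(a,cv2.COLOR_BGR2LAB).astype(int)
# per-row silhouette of the held bottle body in the scene view: greenish
m=(L[:,:,1]<127)&(L[:,:,2]<138)&(L[:,:,0]>60)
for v in range(168,206,4):
    u=np.where(m[v,284:318])[0]+284
    print(v,u.min() if len(u) else None,u.max() if len(u) else None,len(u))
E
```

```text
0.118 [[298.9 142.8]] [[258.4 247.1]]
0.1 [[298.4 152.4]] [[258.2 234.2]]
0.06 [[297.4 172.7]] [[257.9 212.3]]
0.02 [[296.5 191.6]] [[257.7 196.6]]
0 [[296.  200.7]] [[257.7 190.4]]
168 284 317 7
172 284 317 11
176 288 314 8
180 288 296 2
184 None None 0
188 None None 0
192 None None 0
196 None None 0
200 None None 0
204 288 288 1
```

Emit:
carry_out([
  [[0.1, 0, 1, 0, 0, 0, 1], [0, 0, 1.5, 0, 0, 0, 1], [0, 0, 1.5, 0, 0, 0, 1], [0, 0, 1, 0, 0, 0, 1], [0, 0, 1, 0, 0, 0, 1], [0, 0, 0.6, 0, 0, 0, 1], [0, 0, 0.5, 0, 0, 0, 1], [0, 0, 0, 0, 0, 0, 1]],
])

```text
time_s: 32.65
eef_pos: [0.5521, -0.1782, 0.1729]
ee_rot: [[0.394, 0.919, 0.001], [0.919, -0.394, -0.001], [-0.0, 0.001, -1.0]]
ft_force: [-0.2, 0.6, -1.8]
gripper_width: 0.0275
```

Emit:
carry_out([
  [[0, 0, 0.4, 0, 0, 0, 1], [0, 0, 0.4, 0, 0, 0, 1], [0, 0, 0.4, 0, 0, 0, 1], [0, 0, 0.4, 0, 0, 0, 1], [0, 0, 0, 0, 0, 0, 1]],
])

```text
time_s: 33.15
eef_pos: [0.552, -0.1782, 0.1568]
ee_rot: [[0.394, 0.919, 0.001], [0.919, -0.394, -0.001], [-0.0, 0.001, -1.0]]
ft_force: [0.2, -0.3, -2.6]
gripper_width: 0.0277
```

Emit:
carry_out([
  [[0, 0, 0.3, 0, 0, 0, 1], [0, 0, 0.3, 0, 0, 0, 1], [0, 0, 0.3, 0, 0, 0, 1], [0, 0, 0.3, 0, 0, 0, 1], [0, 0, 0, 0, 0, 0, 1]],
])

```text
time_s: 33.65
eef_pos: [0.5521, -0.1782, 0.1449]
ee_rot: [[0.394, 0.919, 0.001], [0.919, -0.394, -0.001], [-0.0, 0.001, -1.0]]
ft_force: [0.3, -0.8, -0.5]
gripper_width: 0.0274
```

Emit:
carry_out([
  [[0, 0, 0.3, 0, 0, 0, 1], [0, 0, 0.3, 0, 0, 0, 1], [0, 0, 0.3, 0, 0, 0, 1], [0, 0, 0.3, 0, 0, 0, 1], [0, 0, 0, 0, 0, 0, 1]],
])

```text
time_s: 34.15
eef_pos: [0.5521, -0.1782, 0.1329]
ee_rot: [[0.394, 0.919, 0.001], [0.919, -0.394, -0.001], [-0.0, 0.001, -1.0]]
ft_force: [-0.5, -1.2, -2.0]
gripper_width: 0.0277
```

Bottom is below the rim and moving freely. Continue.

Emit:
carry_out([
  [[0, 0, 0.3, 0, 0, 0, 1], [0, 0, 0.3, 0, 0, 0, 1], [0, 0, 0.3, 0, 0, 0, 1], [0, 0, 0.3, 0, 0, 0, 1], [0, 0, 0, 0, 0, 0, 1]],
])

```text
time_s: 34.65
eef_pos: [0.5521, -0.1782, 0.1209]
ee_rot: [[0.394, 0.919, 0.001], [0.919, -0.394, -0.001], [-0.0, 0.001, -1.0]]
ft_force: [-0.5, -0.9, -1.8]
gripper_width: 0.0275
```

Emit:
carry_out([
  [[0, 0, 0.3, 0, 0, 0, 1], [0, 0, 0.3, 0, 0, 0, 1], [0, 0, 0.2, 0, 0, 0, 1], [0, 0, 0.2, 0, 0, 0, 1], [0, 0, 0.2, 0, 0, 0, 1], [0, 0, 0, 0, 0, 0, 1]],
])

```text
time_s: 35.25
eef_pos: [0.5523, -0.1782, 0.1092]
ee_rot: [[0.394, 0.919, 0.001], [0.919, -0.394, -0.001], [-0.0, 0.002, -1.0]]
ft_force: [-0.4, -0.7, -0.8]
gripper_width: 0.0277
```

Emit:
carry_out([
  [[0, 0, 0.2, 0, 0, 0, 1], [0, 0, 0.2, 0, 0, 0, 1], [0, 0, 0, 0, 0, 0, 1]],
])

```text
time_s: 35.55
eef_pos: [0.5523, -0.1782, 0.1052]
ee_rot: [[0.394, 0.919, 0.002], [0.919, -0.394, -0.001], [-0.0, 0.002, -1.0]]
ft_force: [0.1, -0.4, -1.7]
gripper_width: 0.0278
```

Emit:
carry_out([
  [[0, 0, 0.15, 0, 0, 0, 1], [0, 0, 0, 0, 0, 0, 1]],
])

```text
time_s: 35.75
eef_pos: [0.5524, -0.1783, 0.1038]
ee_rot: [[0.394, 0.919, 0.002], [0.919, -0.394, -0.001], [-0.0, 0.002, -1.0]]
ft_force: [0.6, -0.4, -0.6]
gripper_width: 0.0274
```

Emit:
carry_out([
  [[0, 0, 0.1, 0, 0, 0, 1], [0, 0, 0, 0, 0, 0, 1]],
])

```text
time_s: 35.95
eef_pos: [0.5524, -0.1783, 0.1029]
ee_rot: [[0.394, 0.919, 0.002], [0.919, -0.394, -0.001], [-0.0, 0.002, -1.0]]
ft_force: [0.2, 0.5, -0.4]
gripper_width: 0.0276
```

Emit:
carry_out([
  [[0, 0, 0.1, 0, 0, 0, 1], [0, 0, 0, 0, 0, 0, 1]],
])

```text
time_s: 36.15
eef_pos: [0.5531, -0.1785, 0.1026]
ee_rot: [[0.394, 0.919, 0.003], [0.919, -0.394, -0.001], [-0.0, 0.003, -1.0]]
ft_force: [-0.9, -0.8, 7.8]
gripper_width: 0.0279
```

Emit:
carry_out([
  [[0, 0, -0.05, 0, 0, 0, 0.4], [0, 0, 0, 0, 0, 0, 0.3], [0, 0, 0, 0, 0, 0, 0.2], [0, 0, 0, 0, 0, 0, 0.2], [0, 0, -0.5, 0, 0, 0, 0.2], [0, 0, -1, 0, 0, 0, 0.2], [0, 0, -2, 0, 0, 0, 0.2], [0, 0, -3, 0, 0, 0, 0.2], [0, 0, -3, 0, 0, 0, 0.2], [0, 0, -3, 0, 0, 0, 0.2], [0, 0, -1, 0, 0, 0, 0.2], [0, 0, 0, 0, 0, 0, 0.2]],
])

```text
time_s: 37.35
eef_pos: [0.5529, -0.1783, 0.2394]
ee_rot: [[0.394, 0.919, 0.005], [0.919, -0.394, -0.002], [-0.0, 0.005, -1.0]]
ft_force: [0.5, 0.4, -0.5]
gripper_width: 0.0377
```

```bash
python3 - <<'E'
from st import *
s=st();a=snap("scene","s10");w=snap("wrist","w11");t=snap("top","t10")
z=lambda im,x,y,W,H,o,q:cv2.resize(im[y:y+H,x:x+W,::-1],(o,q),interpolation=cv2.INTER_CUBIC)
b=cv2.imread("pics/t0.png")
cv2.imwrite("pics/v10.png",np.hstack([z(a,215,170,110,120,500,545),np.vstack([z(w,100,60,250,228,300,273),z(t,275,195,80,73,300,272)])]))
d=cv2.absdiff(cv2.cvtColor(b[:,:,::-1],cv2.COLOR_RGB2GRAY),cv2.cvtColor(t,cv2.COLOR_RGB2GRAY))
print("brush diff",d[153:180,130:216].mean(),"marker diff",d[150:164,220:278].mean())
E
```

```text
37.35 [ 0.58  0.27 -0.45  1.76  0.13  1.13 -0.32] [[0.394, 0.919, 0.005], [0.919, -0.394, -0.002], [-0.0, 0.005, -1.0]] grasp [ 0.5528 -0.1782  0.2582] w 0.0377 F [ 0.5  0.4 -0.5]
brush diff 6.594315245478036 marker diff 5.827586206896552
```

View pics/v10.png

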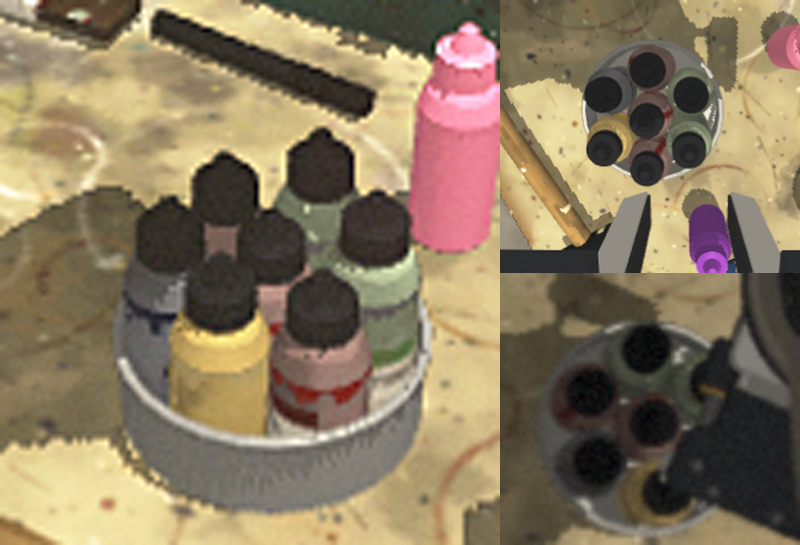

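The last picture shows all seven bottles upright in the tin, six round one, with the gripper clear above. Handing in.

```bash
python3 -c "
from cell import bot
print(bot.finish_job())"
```

```text
the job is handed in; nothing more can be done
None
```

The job is handed in at about 37 s of the 72 s allowed. I stood the fallen bottle up on the bench to the left of the tin and let go of it. I then lifted the stray a little, moved it up against the row and set it down. Last, I took the righted bottle by its cap and lowered it into the gap.

**What the last checks showed**
- **Bottles:** the final scene and wrist pictures show all seven upright in the tin, six round one. The inserted bottle met the floor at the predicted height with about 8 N, and met nothing on the way down.
- **Robot:** the gripper is open and about 12 cm above the bottle caps, touching nothing. The highest contact force I read was about 15 N, while standing the bottle on the bench.
- **Brush and marker:** the arm did not go near either. I compared the top pictures from before and after; they differ a little there (about 6 grey levels), which I put down to changed shadows. The marker looks unmoved in the scene picture, but I did not measure either one's position.

**What failed or disagreed**
- **First standing pose:** it ran into joint limits, so I turned the held bottle half round in the air and set it down from the other side.
- **Stray's spacing:** the cap-to-cap distance to its neighbour first read 36.9 mm because of a partial colour mask. Measured again by hand it was 39.9 mm, against the 41 mm expected for touching bottles, which is within the camera error.
- **Final top view:** the arm partly covers the tin there, so the final check rests on the scene and wrist pictures.

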